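Tighten the swatch clamps in the comb jig and tray them

TASK

The finned swatch clamps lying on the bench still have loose knobs. Mesh each one in turn in the comb jig, its fins right down between the jig's fins so that it cannot spin, turn its wing knob clockwise until it stops, and stand it on its fins flat on the floor of the grey tray. Turn the knobs only while the clamp is in the jig, and leave the other things on the bench where they are.

Things in the scene. Friction and masses are not known exactly. Their poses are not given: they have to be found in the camera images.
- clampA: One of 2 or 3 identical swatch clamps (absent: None), 0.25 kg: aluminium block 100 x 56 mm, z 20 to 40, a dark swatch between its two plates, on three fins 80 mm long (x), 6 thick, 20 tall, at y = -20, 0, 20 mm. Origin: centre of the fins' underside; x along the fins, z up; half a turn gives the same shape. Loose on the table it spins with its knob: the knob's friction (0.2 N m) is the greater.
- clampA_knob (a joint): Black wing knob on clampA: a bar 50 x 14 mm, z 47 to 80 mm above the clamp's origin, centred, on an 18 mm neck; grip it across its 14 mm, also to carry. Rad, 0 (loose; starts below 0.2) to 1.4 (hard stop, tight), grows clockwise seen from above; stays where left. The bar lies at 0.7 minus this value from the clamp's x axis (counter-clockwise positive).
- clampB: One of 2 or 3 identical swatch clamps (absent: None), 0.25 kg: aluminium block 100 x 56 mm, z 20 to 40, a dark swatch between its two plates, on three fins 80 mm long (x), 6 thick, 20 tall, at y = -20, 0, 20 mm. Origin: centre of the fins' underside; x along the fins, z up; half a turn gives the same shape. Loose on the table it spins with its knob: the knob's friction (0.2 N m) is the greater.
- clampB_knob (a joint): Black wing knob on clampB: a bar 50 x 14 mm, z 47 to 80 mm above the clamp's origin, centred, on an 18 mm neck; grip it across its 14 mm, also to carry. Rad, 0 (loose; starts below 0.2) to 1.4 (hard stop, tight), grows clockwise seen from above; stays where left. The bar lies at 0.7 minus this value from the clamp's x axis (counter-clockwise positive).
- clampC: One of 2 or 3 identical swatch clamps (absent: None), 0.25 kg: aluminium block 100 x 56 mm, z 20 to 40, a dark swatch between its two plates, on three fins 80 mm long (x), 6 thick, 20 tall, at y = -20, 0, 20 mm. Origin: centre of the fins' underside; x along the fins, z up; half a turn gives the same shape. Loose on the table it spins with its knob: the knob's friction (0.2 N m) is the greater.
- clampC_knob (a joint): Black wing knob on clampC: a bar 50 x 14 mm, z 47 to 80 mm above the clamp's origin, centred, on an 18 mm neck; grip it across its 14 mm, also to carry. Rad, 0 (loose; starts below 0.2) to 1.4 (hard stop, tight), grows clockwise seen from above; stays where left. The bar lies at 0.7 minus this value from the clamp's x axis (counter-clockwise positive).
- jig: Comb jig screwed to the table: dark steel plate 130 (x) x 100 (y) x 10 mm carrying four bright aluminium fins 80 mm long along x, 6 mm thick, 18 mm tall (z 10 to 28 mm), at y = -30, -10, 10, 30 mm. Origin: centre of the plate's underside. The gaps are 14 mm wide, so a clamp's three fins go into the three gaps with 4 mm to spare each side; the clamp then cannot spin.
- jig_seat (a point): Centre of the jig plate's upper face, between the fins, axes as the jig; a meshed clamp's origin is here (either way round), its fins standing on the plate. It can still slide along the fins.
- tray: Grey plastic tray fixed to the table, 150 (x) x 280 (y) x 32 mm outside, walls and floor 5 mm. Origin: centre of its underside, long side along its y axis. Room for three clamps side by side, each with its long side along the tray's x, about 85 mm apart.
- tray_in (a point): Centre of the tray's inner floor, 5 mm above its underside, axes as the tray.
- tape: Bystander: roll of tape lying flat, 84 mm across, 22 mm high; origin under its centre.
- comb: Bystander: black wide-tooth comb lying flat, 160 x 56 x 8 mm; origin near its centre.
- brush: Bystander: wooden hairbrush lying bristles up, 220 x 60 x 34 mm; origin at the root of the handle.
- bowl: Bystander: blue plastic bowl, 140 mm across, 60 mm high; origin under its centre.
- stapler: Bystander: blue stapler, 130 x 36 x 60 mm; origin under its centre.

How it is judged:
By the outcome, as a careful person would: the job done as asked, in the order asked, and still so for the second after the job is handed in, with the robot touching nothing.
Of clampA, clampB, clampC only 2 to 3 are there at a start; the rules pass over those that are not, and their reading is None.
At some moment in a run one of clampA, clampB, clampC may be knocked a few centimetres aside while the robot is not near it.
Once in a run the grip may slacken for a moment while it holds something.
It also fails if it takes over 210 s, if anything falls off the work surface, if the arm or the gripper's body presses on something with over 40 N, if the wrist force passes 120 N, or if a joint passes its speed limit or range.

ROBOT

A 6-joint arm with a two-finger parallel gripper is mounted at the origin on the work surface. World frame = base frame: x ahead of the robot, y to its left, z up, the work surface at z = 0. Lengths are in mm, angles in degrees, forces in N, time in s.
With the tool pointing down it reaches from about 350 to 850 mm from the base axis. Payload 8.1 kg.
Tool frame: the origin (TCP) lies at the centre of the arm's flange, where the gripper is bolted on; the fingertips stand 173 mm ahead of it and the grasp point (between the pads) lies 155 mm ahead of it; z points along the fingers, y is the line along which they close (so a half turn about z gives the same grasp; the last joint's range is limited). The gripper opens to 85 mm and grips with 20 to 120 N. Pads are 22 mm wide; open, the fingers measure 114 mm over their backs; the gripper's body (76 mm by 85 mm) begins 54 mm behind the grasp point. The pads swing forward as they close: fully open they stand 13 mm farther back than shut.
Start: joints at [-73.075, 7.471, 85.268, -0, 87.261, -4.893], TCP at [223.018, -557.019, 404.692] pointing down, gripper open.
Joint ranges: [-169.43, 169.43], [-51.17, 129.36], [1.28, 143.12], [-76.62, 256.62], [0, 156.53], [-152.29, 152.29]. Speed limits (degrees/s): [136.94, 136.94, 159.86, 180, 180, 180].

INTERFACE

Orientations are given as [roll, pitch, yaw] about the fixed x, y, z axes, in that order (R = Rz(yaw) Ry(pitch) Rx(roll)).
In Python, from bench import * gives the robot as it stands.
- The arm moves only by the shell command python3 -m jog 'ROWS' [FORCE]. ROWS is text: rows parted by semicolons, each of 7 numbers parted by spaces: the shift along the tool's x, y, z scaled (see below), then the turn, a rotation vector about the tool's x, y, z scaled (see below), then the closure, from -1 (fully open) to 1 (shut). In form: tx ty tz wx wy wz hand; .... A call has 1 to 5 rows; each row shifts and turns the commanded pose from where the row before left it, along the tool's axes as they then stand; what a row does not reach is not made up. The controller multiplies each number of a shift by 0.1 m and each number of a turn by 60 degrees. A row lasts 1/8 s, in which the tool goes at most 62.5 mm and 10.7 degrees, less where a joint would pass 70% of its speed; a pose out of reach is approached as far as the arm can. A call with a number of a shift or a turn outside -1 to 1 is refused whole. A call with a gripper value outside its range is refused whole. The fingers move at their own pace and stop on an object; FORCE is the grip in N (left out, the last holds). Time passes only in rows, so rows that do not move let the fingers close. It gives the time, the measured TCP pose, the force, the opening and the grip force at its end, in the units of the state.
- sense(): the state, without advancing time (a new reading comes with each control period).
- snapshot(name): name is "scene" or "top" or "wrist"; returns a dict with "img" (400x640x3 uint8, red, green, blue), "fx", "fy", "cx", "cy" (pixels), "extrinsics" (4x4, takes a point from camera to world coordinates). Camera axes: x right, y down, z forward; pixel columns grow to the right and rows downward; lengths in mm; the calibration is good to about 2 mm. A picture is of the moment at which its call begins. There is no depth.
- hand_in(): hands the job in; it is judged then, once.
The state is a dict: "time": time; "joint_pos": joint angles; "qd": joint speeds; "joint_efforts": joint torques, N m; "tool_pos": TCP position; "tcp_rot": TCP orientation; "ft_force": force on the tool from outside, world axes, zero at the start; "wrist_torque": the same for the moment, N m; "finger_gap": finger opening in mm; "grip_force": force on a finger pad.
Only numpy, scipy, OpenCV 4.12 (cv2) and the standard library are available. Lean on these libraries where they do the work, as an engineer would, in place of code of your own. Each camera call takes 0.05 s, during which the arm holds its last target. There are 200 camera calls.

## Working session

There is one attempt and no reset: what is moved stays moved. The work goes in short steps, Python scripts to look and compute and a shell command to move; the robot and the scene stay as the last step left them, time stands still between calls to the robot, and variables do not carry over. Pictures are saved under pics/ and viewed, at most 14 in all, crops included, and the job is handed in when it is done.

```bash
ls; mkdir -p pics; python3 - <<'E'
from bench import *
import cv2
for n in("top","scene"):
    s=snapshot(n); cv2.imwrite(f"pics/{n}0.png",s["img"][:,:,::-1]); print(n,s["fx"],s["cx"],s["cy"],s["extrinsics"])
print(sense())
E
```

```text
pics
top 488.36754509718133 321.35526665335374 198.59768886140034 [[ 2.88864448e-02 -9.97036976e-01  7.12940547e-02  4.49485002e+02]
 [-9.99480460e-01 -2.98300213e-02 -1.22057456e-02  1.33311728e+01]
 [ 1.42962829e-02 -7.09044340e-02 -9.97380658e-01  1.62014859e+03]
 [ 0.00000000e+00  0.00000000e+00  0.00000000e+00  1.00000000e+00]]
scene 419.2069550314575 322.3672724879045 196.90363773348795 [[-2.04686385e-01  6.12320806e-01 -7.63653530e-01  1.60265258e+03]
 [ 9.78650264e-01  1.42871998e-01 -1.47754031e-01  1.83594791e+02]
 [ 1.86318389e-02 -7.77592967e-01 -6.28491871e-01  9.16346724e+02]
 [ 0.00000000e+00  0.00000000e+00  0.00000000e+00  1.00000000e+00]]
{'time': 0.1, 'joint_pos': array([-7.30737740e+01,  7.51362302e+00,  8.53234388e+01,  1.04275496e-03,
        8.72620298e+01, -4.89210394e+00]), 'qd': array([ 0.03354315,  0.00289513, -0.0918463 , -0.04959982, -0.01736445,
       -0.1091636 ]), 'joint_efforts': array([ 1.14813018e-03, -5.70953500e+01, -5.01941371e+01, -1.86504358e-04,
        8.24196817e-03, -1.58864947e-05]), 'tool_pos': array([ 222.97244436, -556.81054747,  403.71562421]), 'tcp_rot': array([-1.79901358e+02, -9.48817470e-03,  2.18182710e+01]), 'ft_force': array([-0.44521181,  0.78258779, -0.37651617]), 'wrist_torque': array([ 0.00912167, -0.03717372,  0.02922573]), 'grip_force': 0.0, 'finger_gap': 85.76260368431903}
```

View pics/top0.png

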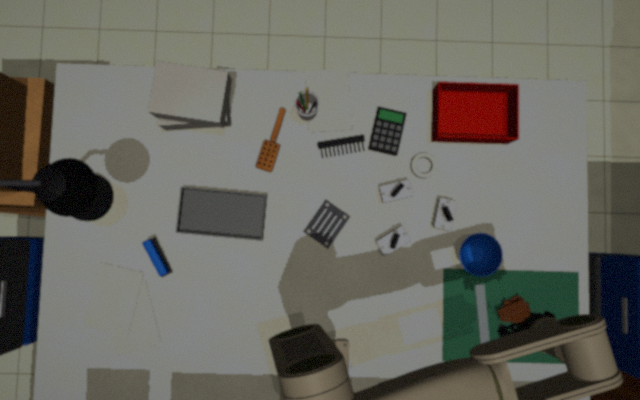

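View pics/scene0.png

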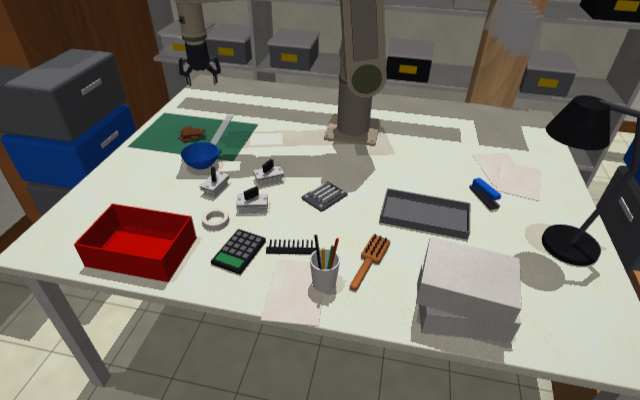

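The top view shows three clamps, with knobs at about (398,189), (447,213) and (395,239). The jig is at (326,223) and the tray at (222,213). The scene view agrees. Next I'll get rough positions by masking.

```bash
cat > h.py <<'E'
from bench import *
import cv2, numpy as np
from scipy.spatial.transform import Rotation as R
def ray(s,uv,z):
    uv=np.atleast_2d(uv).astype(float); E=s["extrinsics"]
    d=np.c_[(uv[:,0]-s["cx"])/s["fx"],(uv[:,1]-s["cy"])/s["fy"],np.ones(len(uv))]@E[:3,:3].T
    return (E[:3,3]+d*((z-E[2,3])/d[:,2])[:,None])[:,:2]
def proj(s,P):
    P=np.atleast_2d(P); E=s["extrinsics"]; c=(P-E[:3,3])@E[:3,:3]
    return np.c_[s["fx"]*c[:,0]/c[:,2]+s["cx"],s["fy"]*c[:,1]/c[:,2]+s["cy"]]
def blobs(m,amin,amax=1e9):
    cs,_=cv2.findContours(m.astype(np.uint8),cv2.RETR_EXTERNAL,cv2.CHAIN_APPROX_NONE)
    return [c[:,0] for c in cs if amin<cv2.contourArea(c)<amax]
def rect(P):
    "min-area rect of points in mm: centre, long, short, angle deg of long side"
    (c,(w,h),_)=r=cv2.minAreaRect(P.astype(np.float32)); b=cv2.boxPoints(r)
    e=[b[1]-b[0],b[2]-b[1]]; l=max(e,key=np.linalg.norm)
    return np.round(c,1),round(max(w,h),1),round(min(w,h),1),round(np.degrees(np.arctan2(l[1],l[0]))%180,1)
E
python3 - <<'E'
from h import *
s=snapshot("top"); g=s["img"].max(2).astype(int)
for nm,box,z,th,a in(("knobs",(370,170,470,260),80,60,15),("jig",(295,190,360,255),10,110,200),("tray",(165,175,280,250),32,130,500)):
    x0,y0,x1,y1=box; m=np.zeros(g.shape,bool); m[y0:y1,x0:x1]=g[y0:y1,x0:x1]<th
    for b in blobs(m,a): print(nm,rect(ray(s,b,z)), b.mean(0))
w=snapshot("wrist"); print(w["extrinsics"],w["fx"],sense()["tool_pos"])
E
```

```text
knobs (array([ 434.5, -237.1]), 44.9, 16.9, np.float32(162.6)) [393.90625 240.5    ]
knobs (array([ 525.1, -403.4]), 45.0, 17.2, np.float32(27.4)) [446.74193548 213.25806452]
knobs (array([ 595.4, -243.4]), 45.5, 12.6, np.float32(141.6)) [396.65384615 189.53846154]
jig (array([446.7, -16.8]), 206.8, 127.9, np.float32(150.1)) [320.94339623 232.56603774]
tray (array([509.2, 317.4]), 293.1, 168.5, np.float32(86.9)) [221.26568266 212.57564576]
[[ 3.71677498e-01 -8.86003519e-01 -2.77224821e-01  2.93892812e+02]
 [-9.28361780e-01 -3.54877114e-01 -1.10483659e-01 -5.28481910e+02]
 [-4.91833871e-04  2.98429218e-01 -9.54431642e-01  3.72588751e+02]
 [ 0.00000000e+00  0.00000000e+00  0.00000000e+00  1.00000000e+00]] 298.66402162266957 [ 222.97135138 -556.88109063  404.03872995]
```

```bash
cat >> h.py <<'E'
def go(x,y,z,yaw):
    "print shift in tool axes (units of 0.1 m) and turn (units of 60 deg) for tool-down target"
    q=sense(); T=R.from_euler("xyz",q["tcp_rot"],degrees=True)
    d=T.inv().apply(np.array([x,y,z])-q["tool_pos"])/100
    best=None
    dy=[((yaw-q["tcp_rot"][2]+a+90)%180)-90 for a in(0,)][0]
    # joint 6 follows -yaw when tool is down
    print("now",np.round(q["tool_pos"],1),np.round(q["tcp_rot"],1),"j6",round(q["joint_pos"][5],1),"F",np.round(q["ft_force"],1),"gap",round(q["finger_gap"],1),"t",round(q["time"],1))
    G=R.from_euler("xyz",[180,0,q["tcp_rot"][2]+dy],degrees=True)
    w=(T.inv()*G).as_rotvec(degrees=True)/60
    print("shift",np.round(d,3),"turn",np.round(w,3))
E
python3 -m jog '0.53 -0.2 0 0 0 0 -1;0.53 -0.2 0 0 0 0 -1;0.53 -0.2 0 0 0 0 -1;0.53 -0.2 0 0 0 0 -1;0.53 -0.2 0 0 0 0 -1'
python3 -m jog '0.53 -0.2 0 0 0 0 -1;0.53 -0.2 0 0 0 0 -1;0 0 0 0 0 0 -1;0 0 0 0 0 0 -1'
python3 - <<'E'
from h import *
s=snapshot("wrist"); cv2.imwrite("pics/w1.png",s["img"][:,:,::-1]); np.savez("w1.npz",**s)
q=sense(); print(q["joint_pos"],q["tool_pos"],q["tcp_rot"])
print(proj(s,[[434,-237,80],[525,-403,80],[595,-243,80]]))
E
```

```text
time: 0.82
tool_pos: [432.9, -364.2, 404.6]
tcp_rot: [180.0, 0.0, 21.8]
ft_force: [0.5, -0.7, 0.7]
finger_gap: 85.5
grip_force: 0.0
time: 1.32
tool_pos: [515.4, -289.0, 404.3]
tcp_rot: [-180.0, 0.0, 21.9]
ft_force: [-1.0, -0.1, -0.3]
finger_gap: 85.5
grip_force: 0.0
[-3.43133284e+01  6.07975205e+00  8.67949962e+01 -2.59678777e-02
  8.71574835e+01  3.38869614e+01] [ 514.97687552 -289.58593716  404.44699775] [-1.79987703e+02  3.95010320e-02  2.18010095e+01]
[[241.6847115  233.70250697]
 [419.72498501 213.82946289]
 [301.03144397  87.07868155]]
```

View pics/w1.png

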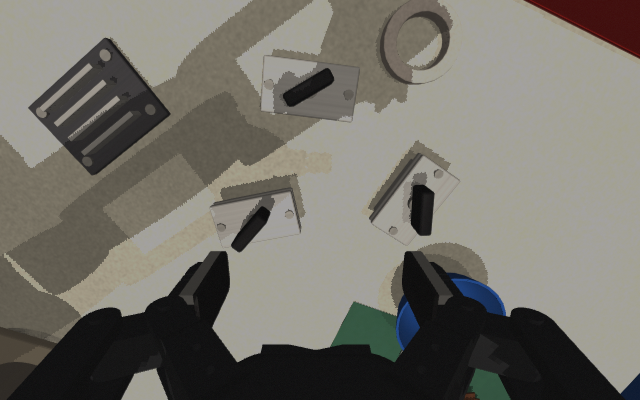

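The wrist view is clear:
- The jig plate has corners at (107,38), (170,114), (94,174) and (29,106).
- The clamps are at about (310,88), (255,218) and (415,198).

I'll convert these corners to positions.

```bash
python3 - <<'E'
from h import *
s=dict(np.load("w1.npz")); 
print("jig",rect(ray(s,[[107,38],[170,114],[94,174],[29,106]],10)))
# jig fins (z 28): bright elongated blobs inside plate
hsv=s["img"].max(2)
for n,c in(("P1",[[263,55],[359,65],[352,122],[261,112]]),("P2",[[210,207],[292,188],[300,232],[218,251]]),("P3",[[421,153],[460,183],[409,245],[371,220]])):
    print(n,rect(ray(s,c,40)))
m=hsv<45; m[250:]=0
for b in blobs(m,200): 
    print("dark",b.mean(0).round(),rect(ray(s,b,80)))
E
```

```text
jig (array([486.2, -30. ]), 128.9, 99.2, np.float32(146.3))
P1 (array([ 597. , -249.1]), 98.7, 57.0, np.float32(106.4))
P2 (array([ 435., -242.]), 109.7, 57.0, np.float32(125.3))
P3 (array([ 528.5, -409.6]), 96.4, 59.6, np.float32(168.8))
dark [251. 228.] (array([ 442.5, -243.7]), 58.6, 15.4, np.float32(161.1))
dark [422. 209.] (array([ 529.4, -402.9]), 55.0, 21.9, np.float32(24.2))
dark [308.  87.] (array([ 597. , -249.2]), 48.8, 14.2, np.float32(141.0))
dark [117. 118.] (array([504.8, -74.7]), 105.1, 79.6, np.float32(146.8))
```

Everything fits the given sizes, and bar minus plate angle is about 35° for all three. I'll take P1 first with tool yaw 141, which leaves room on joint 6 for the clockwise turn.

```bash
sed -i 's/^    dy=.*/    dy=(yaw-q["tcp_rot"][2]+180)%360-180/; /best=None/d' h.py
python3 -m jog '0.455 -0.036 0.3 0 0 -0.165 -1;0 0 0.3 0 0 -0.165 -1;0 0 0 0 0 -0.165 -1;0 0 0 0 0 -0.165 -1;0 0 0 0 0 -0.165 -1' >/dev/null
python3 -m jog '0 0 0 0 0 -0.165 -1;0 0 0 0 0 -0.165 -1;0 0 0 0 0 -0.165 -1;0 0 0 0 0 -0.165 -1;0 0 0 0 0 -0.165 -1' >/dev/null
python3 -m jog '0 0 0 0 0 -0.165 -1;0 0 0 0 0 -0.165 -1;0 0 0 0 0 0 -1;0 0 0 0 0 0 -1' >/dev/null
python3 - <<'E'
from h import *
go(597,-249,300,141)
s=snapshot("wrist"); cv2.imwrite("pics/w2.png",s["img"][:,:,::-1]); np.savez("w2.npz",**s)
m=s["img"].max(2)<45
for b in blobs(m,200): print("dark",b.mean(0).round(),rect(ray(s,b,80)))
E
```

```text
now [ 555.8 -269.7  344.7] [-180.    -0.   140.3] j6 -81.0 F [-0.1 -0.5  0.4] gap 85.6 t 3.1
shift [-0.185  0.423  0.447] turn [-0.    -0.    -0.011]
dark [312. 339.] (array([ 652.2, -349.7]), 642.1, 183.5, np.float32(50.3))
dark [364. 215.] (array([ 591.9, -247.1]), 55.8, 16.7, np.float32(142.5))
dark [569. 190.] (array([ 683.9, -106.4]), 120.6, 46.2, np.float32(101.5))
dark [240.  55.] (array([ 438.2, -241. ]), 51.5, 17.7, np.float32(161.2))
dark [471.  15.] (array([520.1, -96.9]), 74.6, 19.1, np.float32(56.4))
```

View pics/w2.png

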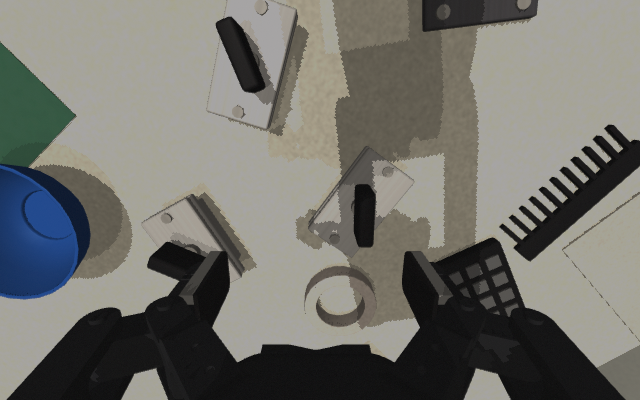

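Knob P1 is at (364,215), between the fingers and to their right. The tape lies behind it and is low. I'll move over the knob and check before the final descent.

```bash

python3 -m jog '-0.09 0.21 0.2 0 0 -0.01 -1;-0.09 0.21 0.2 0 0 0 -1;0 0 0.35 0 0 0 -1;0 0 0 0 0 0 -1' >/dev/null
cat >> h.py <<'E'
def knobs(name=None,th=45,z=80):
    s=snapshot("wrist")
    if name: cv2.imwrite(f"pics/{name}.png",s["img"][:,:,::-1]); np.savez(name+".npz",**s)
    for b in blobs(s["img"].max(2)<th,200): print("dark",b.mean(0).round(),rect(ray(s,b,z)))
    return s
E
python3 - <<'E'
from h import *
go(597,-249,221,141); knobs("w3")
E
```

```text
now [ 595.4 -246.9  265.9] [-179.9   -0.4  141.1] j6 -78.2 F [-1.2  0.5  0.1] gap 85.3 t 3.7
shift [-0.029 -0.006  0.449] turn [-0.001 -0.007  0.002]
dark [278. 333.] (array([ 631.5, -277.1]), 423.1, 136.9, np.float32(51.2))
dark [316. 240.] (array([ 593.5, -245.4]), 56.1, 13.5, np.float32(141.5))
dark [576. 225.] (array([ 679.4, -126.6]), 77.1, 41.2, np.float32(101.5))
dark [631. 159.] (array([659.7, -86.8]), 18.7, 5.1, np.float32(13.5))
dark [132.  25.] (array([ 455. , -242.9]), 30.6, 23.5, np.float32(160.7))
```

View pics/w3.png

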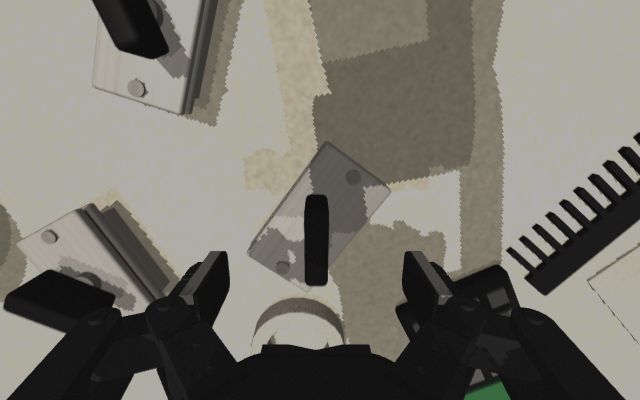

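The knob is centred between the fingers at (316,240), so I'll descend, grip and lift.

```bash

python3 -m jog '-0.02 0 0.22 0 0 0 -1;0 0 0.23 0 0 0 -1;0 0 0 0 0 0 -1;0 0 0 0 0 0 0.9;0 0 0 0 0 0 1' 80
python3 -m jog '0 0 0 0 0 0 1;0 0 0 0 0 0 1;0 0 0 0 0 0 1;0 0 0 0 0 0 1' 
python3 -m jog '0 0 -0.3 0 0 0 1;0 0 -0.4 0 0 0 1;0 0 -0.3 0 0 0 1;0 0 0 0 0 0 1' 
python3 - <<'E'
from h import *
go(486,-30,340,181)
E
```

```text
time: 4.35
tool_pos: [598.9, -249.3, 226.3]
tcp_rot: [180.0, 0.1, 141.2]
ft_force: [-1.3, 0.6, 0.5]
finger_gap: 51.5
grip_force: 0.0
time: 4.85
tool_pos: [598.5, -249.1, 225.4]
tcp_rot: [180.0, 0.1, 141.2]
ft_force: [-1.0, -0.1, 5.2]
finger_gap: 12.6
grip_force: 78.5
time: 5.35
tool_pos: [599.1, -249.3, 327.3]
tcp_rot: [179.9, 0.3, 141.2]
ft_force: [0.9, -0.2, -2.4]
finger_gap: 12.8
grip_force: 78.3
now [ 599.1 -249.3  327.3] [179.9   0.3 141.2] j6 -78.3 F [ 0.9 -0.2 -2.4] gap 12.8 t 5.3
shift [ 2.255  1.001 -0.137] turn [-0.001  0.005 -0.663]
```

Holding it at 78 N. I'll carry it toward the jig and look at both along the way.

```bash

python3 -m jog '0.42 0.22 -0.05 0 0 0 1;0.42 0.22 -0.05 0 0 0 1;0.42 0.22 0 0 0 0 1;0 0.2 0 0 0 0 1;0 0.1 0 0 0 0 1' >/dev/null
python3 -m jog '0 0 0 0 0 -0.16 1;0 0 0 0 0 -0.16 1;0 0 0 0 0 -0.16 1;0 0 0 0 0 -0.16 1;0 0 0 0 0 0 1'
python3 - <<'E'
from h import *
go(486,-30,340,181)
s=knobs("w4")
E
```

```text
time: 6.6
tool_pos: [560.8, -96.0, 334.0]
tcp_rot: [-180.0, -0.0, 179.5]
ft_force: [-0.1, -0.7, -1.5]
finger_gap: 12.9
grip_force: 78.5
now [560.8 -96.  334. ] [-180.    -0.   179.5] j6 -104.4 F [-0.1 -0.7 -1.5] gap 12.9 t 6.6
shift [ 0.754  0.653 -0.06 ] turn [-0.    -0.001 -0.025]
dark [315. 341.] (array([662.9, -97.4]), 548.5, 201.6, np.float32(89.6))
dark [599. 110.] (array([494.8, 107.2]), 110.2, 2.8, np.float32(176.3))
dark [613. 115.] (array([497. , 118.7]), 116.4, 18.5, np.float32(176.3))
dark [385. 103.] (array([483.3, -42.8]), 95.3, 75.0, np.float32(146.7))
dark [109.  34.] (array([ 439.3, -233.4]), 47.1, 30.1, np.float32(161.1))
```

View pics/w4.png

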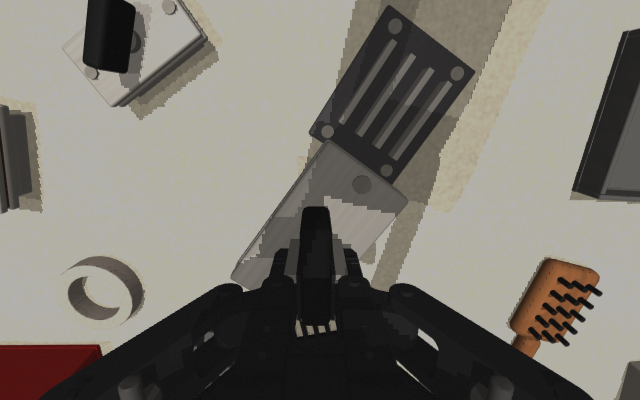

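The jig's bolts are at (395,26), (457,73), (387,170) and (328,131). The held plate's corners are at (328,141), (407,203) and (231,276). I'll compare them through the same camera.

```bash
python3 - <<'E'
from h import *
s=dict(np.load("w4.npz"))
B=ray(s,[[395,26],[457,73],[387,170],[328,131]],12); print("jig c",B.mean(0), np.linalg.norm(B-np.roll(B,1,0),axis=1))
d=[B[0]-B[3],B[1]-B[2]]; print([np.degrees(np.arctan2(v[1],v[0])) for v in d])
print("corners",[ray(s,c,10)[0].round(1) for c in([390,4],[475,73],[310,133])])
z=148.6; C=ray(s,[[328,141],[407,203],[231,276]],z)
print("clamp c",(C[1]+C[2])/2, np.linalg.norm(C[1]-C[0]),np.linalg.norm(C[2]-C[0]), "yaw",np.degrees(np.arctan2(*(C[2]-C[0])[::-1])))
# fins: edges bright in plate
g=s["img"].max(2); 
for b in blobs((g>75)&(cv2.fillConvexPoly(np.zeros(g.shape,np.uint8),np.array([[388,28],[450,75],[392,165],[335,125]]),1)>0),120): print("fin",rect(ray(s,b,28)))
E
```

```text
jig c [484.13243636 -25.81170754] [105.49853249  69.91854955 105.65787767  70.08950395]
[np.float64(146.948420697343), np.float64(147.04099845149597)]
corners [array([403.6, -31.3]), array([458.9,  49.5]), array([ 511.1, -101.1])]
clamp c [558.46965061 -96.18024956] 54.730702214574315 96.76778613083751 yaw -35.99535136874553
fin (array([502.6,  -5.1]), 71.6, 4.5, np.float32(149.1))
fin (array([489.5, -18.4]), 79.1, 5.7, np.float32(146.7))
fin (array([478.6, -34.9]), 78.9, 5.6, np.float32(146.8))
fin (array([467.8, -51.7]), 79.2, 5.5, np.float32(146.7))
```

```bash

python3 -m jog '0.38 0.35 0 0 0 -0.042 1;0.36 0.35 0.3 0 0 0 1;0 0 0.35 0 0 0 1;0 0 0 0 0 0 1'
python3 - <<'E'
from h import *
go(486,-26,262,182)
s=knobs("w5")
E
```

```text
time: 7.15
tool_pos: [483.7, -26.0, 267.0]
tcp_rot: [179.9, -0.3, -178.0]
ft_force: [-0.2, 0.1, -2.6]
finger_gap: 12.6
grip_force: 78.6
now [483.7 -26.  267. ] [ 179.9   -0.3 -178. ] j6 -101.1 F [-0.2  0.1 -2.6] gap 12.6 t 7.2
shift [-0.023 -0.001  0.049] turn [ 0.001 -0.005 -0.   ]
dark [315. 340.] (array([530.8, -24.6]), 382.8, 140.2, np.float32(92.0))
dark [577. 225.] (array([475.5, 119.8]), 112.0, 17.4, np.float32(176.3))
dark [559. 221.] (array([468.8, 109.4]), 99.4, 2.5, np.float32(176.5))
dark [367. 152.] (array([429.7,  -2. ]), 58.6, 10.2, np.float32(56.3))
```

View pics/w5.png

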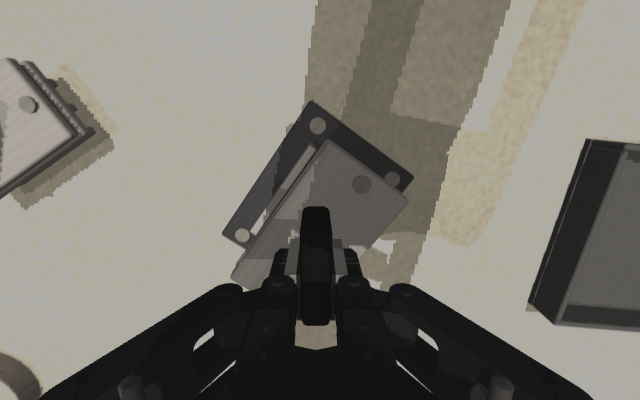

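The jig bolts are at (318,125), (392,180) and (243,236), and the held plate is over them.

```bash
cat >> h.py <<'E'
def rel(s,bolts,corners,zc):
    "bolts: corner bolt, across, along; same for clamp plate corners"
    B=ray(s,bolts,12); C=ray(s,corners,zc); J=(B[1]+B[2])/2; K=(C[1]+C[2])/2
    f=lambda v:np.degrees(np.arctan2(v[1],v[0]))%180
    ja,ka=f(B[2]-B[0]),f(C[2]-C[0]); print("jig",J.round(1),ja.round(1),"clamp",K.round(1),ka.round(1),"lens",[round(float(np.linalg.norm(v)),1) for v in(B[1]-B[0],B[2]-B[0],C[1]-C[0],C[2]-C[0])])
    e=J-K; u=np.array([np.cos(np.radians(ja)),np.sin(np.radians(ja))])
    print("err world",e.round(1),"along fins",round(e@u,1),"across",round(e@[-u[1],u[0]],1),"turn",round(ja-ka,1))
E
python3 - <<'E'
from h import *
s=dict(np.load("w5.npz"))
rel(s,[[318,125],[392,180],[243,236]],[[328,141],[408,200],[231,276]],267-225.4+40)
E
```

```text
jig [485.6 -26. ] 147.3 clamp [479.6 -25.9] 146.4 lens [70.6, 107.5, 54.1, 96.7]
err world [ 6.  -0.1] along fins -5.1 across -3.1 turn 0.9
```

```bash

python3 -m jog '-0.05 0 0 0 0 0 1;0 0 0.1 0 0 0 1;0 0 0 0 0 0 1'
python3 -m jog '0 0 0.06 0 0 0 1;0 0 0.05 0 0 0 1;0 0 0 0 0 0 1'
python3 -m jog '0 0 0.05 0 0 0 1;0 0 0.05 0 0 0 1;0 0 0 0 0 0 1'
```

```text
time: 7.58
tool_pos: [490.2, -26.3, 259.2]
tcp_rot: [180.0, -0.1, -177.9]
ft_force: [0.5, -0.2, -1.8]
finger_gap: 12.6
grip_force: 78.6
time: 7.95
tool_pos: [489.8, -26.0, 248.0]
tcp_rot: [180.0, -0.1, -177.9]
ft_force: [0.5, 0.4, -2.2]
finger_gap: 12.5
grip_force: 78.6
time: 8.32
tool_pos: [489.9, -26.0, 238.0]
tcp_rot: [180.0, -0.1, -177.9]
ft_force: [-0.5, -0.4, -2.2]
finger_gap: 13.1
grip_force: 78.6
```

```bash

python3 -m jog '0 0 0.03 0 0 0 1;0 0 0 0 0 0.16 1;0 0 0 0 0 0.16 1;0 0 0 0 0 0.16 1;0 0 0 0 0 0 1'
python3 -m jog '0 0 0 0 0 0.16 1;0 0 0 0 0 0.16 1;0 0 0 0 0 0.16 1;0 0 0 0 0 0 1;0 0 0 0 0 0 1'
cat > st.py <<'E'
from bench import *
import numpy as np
q=sense(); print("t",round(q["time"],2),"p",q["tool_pos"].round(1),"yaw",q["tcp_rot"].round(1),"F",q["ft_force"].round(1),"M",q["wrist_torque"].round(2),"gap",round(q["finger_gap"],1),"g",round(q["grip_force"]),"j6",round(q["joint_pos"][5],1))
E
python3 st.py
```

```text
time: 8.95
tool_pos: [490.0, -26.4, 235.5]
tcp_rot: [-180.0, -0.0, 153.3]
ft_force: [-1.3, -2.4, -2.5]
finger_gap: 12.7
grip_force: 78.9
time: 9.57
tool_pos: [490.0, -26.4, 235.6]
tcp_rot: [-180.0, 0.0, 124.7]
ft_force: [-2.0, -5.3, -1.9]
finger_gap: 12.5
grip_force: 78.9
t 9.57 p [490.  -26.4 235.6] yaw [-180.     0.   124.7] F [-2.  -5.3 -1.9] M [-0.98  0.5   0.26] gap 12.5 g 79 j6 -43.7
```

```bash

python3 -m jog '0 0 0 0 0 0.15 1;0 0 0 0 0 0.08 1;0 0 0 0 0 0 1' >/dev/null; python3 st.py
for i in 1; do python3 -m jog '0 0 0 0 0 0.06 1;0 0 0 0 0 0 1' >/dev/null; python3 st.py
python3 -m jog '0 0 0 0 0 0.06 1;0 0 0 0 0 0 1' >/dev/null; python3 st.py; done
```

```text
t 9.95 p [490.  -26.3 235.6] yaw [-179.9    0.   110.8] F [-3.4 -3.9 -0.9] M [-0.91  0.57  0.16] gap 12.8 g 79 j6 -29.8
t 10.2 p [490.  -26.3 235.6] yaw [-179.9    0.   107.2] F [-3.7 -4.1 -1.3] M [-0.86  0.53  0.17] gap 12.7 g 79 j6 -26.2
t 10.45 p [489.7 -26.6 235.6] yaw [-1.799e+02  1.000e-01  1.037e+02] F [-6.1 -6.9  0.9] M [-1.51  1.21  0.46] gap 12.7 g 80 j6 -22.7
```

```bash

python3 -m jog '0 0 0 0 0 0.06 1;0 0 0 0 0 0 1' >/dev/null; python3 st.py
python3 -m jog '0 0 0 0 0 0.06 1;0 0 0 0 0 0 1' >/dev/null; python3 st.py
python3 -m jog '0 0 0 0 0 0.06 1;0 0 0 0 0 0 1' >/dev/null; python3 st.py
```

```text
t 10.7 p [489.3 -27.3 235.7] yaw [-179.8    0.2  100.1] F [-12.  -12.2   6. ] M [-2.5   2.17  0.88] gap 13.0 g 81 j6 -19.1
t 10.95 p [489.1 -27.8 235.9] yaw [-179.7    0.3   96.5] F [-13.4 -16.5   8.1] M [-3.16  2.51  1.74] gap 12.6 g 87 j6 -15.5
t 11.2 p [489.1 -27.8 235.9] yaw [-179.7    0.3   93. ] F [-14.2 -16.8   8.3] M [-3.15  2.57  2.73] gap 12.8 g 108 j6 -12.0
```

The moment rose to 2.7 N m, so the knob is at its hard stop. I'll open so as not to turn it back, then look.

```bash

python3 -m jog '0 0 0 0 0 0 -1;0 0 0 0 0 0 -1;0 0 0 0 0 0 -1;0 0 0 0 0 0 -1;0 0 0 0 0 -0.13 -1' >/dev/null;python3 -m jog '0 0 0 0 0 0 -1;0 0 0 0 0 0 -1'; python3 - <<'E'
from h import *
knobs("w6",z=90)
go(489,-27,235.5,102)
E
```

```text
time: 12.08
tool_pos: [490.2, -26.0, 235.7]
tcp_rot: [180.0, -0.0, 100.4]
ft_force: [-0.4, -0.3, -0.4]
finger_gap: 85.2
grip_force: 0.0
dark [399. 332.] (array([495.1, -50.9]), 314.6, 83.9, np.float32(10.3))
dark [621. 238.] (array([612.1,  19.2]), 17.0, 3.7, np.float32(10.4))
dark [308. 272.] (array([486.3, -22. ]), 58.2, 13.6, np.float32(100.3))
dark [313. 174.] (array([481.1,  28.5]), 88.8, 43.9, np.float32(3.8))
now [490.2 -26.1 235.7] [180.   -0.  100.4] j6 -19.4 F [-0.2 -0.1  0.3] gap 85.1 t 12.1
shift [-0.007 -0.013  0.002] turn [ 0.    -0.    -0.027]
```

View pics/w6.png

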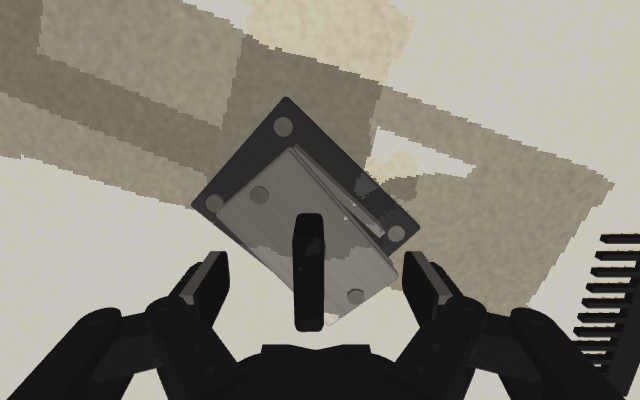

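The clamp sits twisted by the play in the jig, with its plate corners at (293,147), (216,207) and (398,278). The bar is aligned with the tool at (308,272).

```bash
python3 - <<'E'
from h import *
s=dict(np.load("w6.npz"))
rel(s,[[284,127],[214,203],[396,233]],[[293,147],[216,207],[398,278]],50)
b=ray(s,[[295,225],[322,225],[295,320],[322,320]],90)
E
python3 -m jog '0 0 0 0 0 0 1;0 0 0 0 0 0 1;0 0 0 0 0 0 1;0 0 0 0 0 0 1;0 0 0 0 0 0 1' 80
python3 -m jog '0 0 0 0 0 0.05 1;0 0 0 0 0 0 1' >/dev/null; python3 st.py
```

```text
jig [484.1 -26.3] 146.8 clamp [487.5 -26.5] 138.4 lens [70.4, 105.3, 53.9, 98.1]
err world [-3.5  0.1] along fins 3.0 across 1.8 turn 8.4
time: 12.75
tool_pos: [489.9, -26.3, 235.7]
tcp_rot: [-179.9, 0.0, 100.5]
ft_force: [-3.4, -3.2, 3.8]
finger_gap: 12.7
grip_force: 78.0
t 13.0 p [489.8 -26.7 235.7] yaw [-1.799e+02  1.000e-01  9.760e+01] F [-4.4 -5.   4.1] M [-1.04  1.1   0.98] gap 12.7 g 81 j6 -16.6
```

Torque rises at once when turning clockwise, so it is tight. I'll relax, lift and carry to the tray.

```bash

python3 -m jog '0 0 0 0 0 -0.07 1;0 0 -0.05 0 0 0 1;0 0 -0.15 0 0 0 1;0 0 -0.3 0 0 0 1;0 0 -0.3 0 0 0 1' 90; python3 st.py
python3 - <<'E'
from h import *
go(509,317,315,137)
E
```

```text
time: 13.62
tool_pos: [490.2, -25.9, 317.3]
tcp_rot: [180.0, -0.0, 101.7]
ft_force: [1.2, 0.8, -1.6]
finger_gap: 12.3
grip_force: 87.6
t 13.62 p [490.2 -25.9 317.3] yaw [180.   -0.  101.7] F [ 1.2  0.8 -1.6] M [ 0.03 -0.05  0.05] gap 12.3 g 88 j6 -20.7
now [490.2 -25.9 317.3] [180.   -0.  101.7] j6 -20.7 F [ 1.2  0.8 -1.6] gap 12.3 t 13.6
shift [3.32  0.878 0.025] turn [ 0.    -0.    -0.589]
```

```bash

python3 -m jog '0.4 0.12 0 0 0 0 1;0.45 0.12 0 0 0 0 1;0.45 0.12 0 0 0 0 1;0.45 0.12 0 0 0 0 1;0.25 0 0 0 0 0 1' >/dev/null
python3 -m jog '0 0 0 0 0 -0.15 1;0 0 0 0 0 -0.15 1;0 0 0 0 0 -0.15 1;0 0 0 0 0 -0.15 1;0 0 0 0 0 0 1' ;python3 st.py
python3 - <<'E'
from h import *
knobs("w7",z=32)
E
```

```text
time: 14.88
tool_pos: [496.6, 179.7, 316.6]
tcp_rot: [179.9, 0.0, 137.6]
ft_force: [1.0, -0.1, -3.5]
finger_gap: 12.5
grip_force: 88.0
t 14.88 p [496.6 179.7 316.6] yaw [179.9   0.  137.6] F [ 1.  -0.1 -3.5] M [-0.02  0.01  0.02] gap 12.5 g 88 j6 -33.3
dark [308. 335.] (array([593.,  93.]), 624.7, 225.0, np.float32(47.6))
dark [624.  33.] (array([562. , 438.1]), 23.0, 18.0, np.float32(2.6))
dark [609.   4.] (array([536. , 438.3]), 26.1, 7.8, np.float32(47.7))
```

View pics/w7.png

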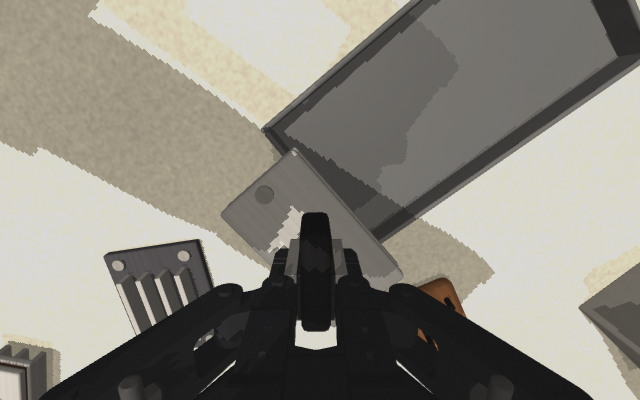

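Tray rim edges: the left long side runs (262,129) to (422,0) and the right long side passes (385,240) to (600,97). The clamp in hand is intact.

```bash
python3 - <<'E'
from h import *
s=dict(np.load("w7.npz"))
P=ray(s,[[262,129],[422,0],[385,240],[600,97],[638,66]],32); print(P.round(1))
C=ray(s,[[293,149],[221,214],[402,277]],131); print("clamp",((C[1]+C[2])/2).round(1),np.degrees(np.arctan2(*(C[2]-C[0])[::-1])))
E
```

```text
[[425.4 184.9]
 [439.5 338.2]
 [573.6 197.4]
 [590.9 403.8]
 [589.6 436.4]]
clamp [497.5 178.3] -2.639469362662664
```

```bash
python3 - <<'E'
from h import *
go(518,403,300,135.2)
E
python3 -m jog '0.27 0.34 0 0 0 0.04 1;0.27 0.35 0 0 0 0 1;0.27 0.35 0 0 0 0 1;0.27 0.35 0 0 0 0 1;0.26 0.35 0 0 0 0 1' >/dev/null
python3 - <<'E'
from h import *
go(518,403,232,135.2)
E
```

```text
now [496.6 179.7 316.4] [180.    0.  137.5] j6 -33.2 F [-0.4 -0.6 -2.1] gap 12.2 t 14.9
shift [1.351 1.792 0.166] turn [0.001 0.    0.038]
now [521.7 399.2 316. ] [180.   -0.  135.1] j6 -12.1 F [-0.5 -0.  -1.9] gap 12.4 t 15.6
shift [0.053 0.001 0.84 ] turn [ 0.    -0.    -0.002]
```

```bash

python3 -m jog '0.02 0 0.3 0 0 0 1;0 0 0.3 0 0 0 1;0 0 0.16 0 0 0 1;0 0 0.06 0 0 0 1;0 0 0 0 0 0 1'; python3 st.py
python3 -m jog '0 0 0.02 0 0 0 1;0 0 0 0 0 0 1' >/dev/null; python3 st.py
python3 -m jog '0 0 0.02 0 0 0 1;0 0 0 0 0 0 1' >/dev/null; python3 st.py
```

```text
time: 16.18
tool_pos: [520.5, 399.0, 234.3]
tcp_rot: [180.0, 0.0, 135.3]
ft_force: [0.8, 0.0, -2.3]
finger_gap: 12.2
grip_force: 88.5
t 16.18 p [520.5 399.  234.3] yaw [180.    0.  135.3] F [ 0.8  0.  -2.3] M [ 0.04  0.   -0.01] gap 12.2 g 88 j6 -12.3
t 16.43 p [520.6 399.2 232.7] yaw [179.9   0.  135.3] F [ 0.6 -0.4 -3.2] M [-0.    0.04  0.03] gap 12.8 g 88 j6 -12.3
t 16.68 p [520.7 399.2 230.8] yaw [179.9   0.  135.3] F [-0.3 -0.6  2.6] M [-0.12  0.02  0.01] gap 12.8 g 89 j6 -12.3
```

Touched down. I'll release, rise, check the tray and re-locate the remaining clamps.

```bash

python3 -m jog '0 0 0 0 0 0 -1;0 0 0 0 0 0 -1;0 0 0 0 0 0 -1;0 0 0 0 0 0 -1;0 0 -0.4 0 0 0 -1' >/dev/null
python3 -m jog '0 0 -0.5 0 0 0 -1;-0.3 -0.3 -0.4 0 0 0 -1;-0.5 -0.5 0 0 0 0 -1;-0.5 -0.5 0 0 0 0 -1;-0.5 -0.5 0 0 0 0 -1'
python3 - <<'E'
from h import *
s=snapshot("top"); g=s["img"].max(2).astype(int); cv2.imwrite("pics/top1.png",cv2.resize(s["img"][150:270,150:490,::-1],None,fx=2.3,fy=2.3))
x0,y0,x1,y1=(375,170,475,260); m=np.zeros(g.shape,bool); m[y0:y1,x0:x1]=g[y0:y1,x0:x1]<60
for b in blobs(m,10): print(rect(ray(s,b,80)))
knobs("w8",z=85)
go(480,-190,404,0)
E
```

```text
time: 17.92
tool_pos: [521.3, 167.4, 360.0]
tcp_rot: [180.0, 0.0, 135.4]
ft_force: [0.7, -1.4, -0.7]
finger_gap: 85.6
grip_force: 0.0
(array([ 434.8, -237.7]), 43.9, 15.9, np.float32(162.6))
(array([ 525.1, -403.4]), 45.0, 17.2, np.float32(27.4))
dark [287. 324.] (array([602.5,  74.8]), 675.0, 226.4, np.float32(45.4))
dark [589.   4.] (array([557.5, 397.5]), 20.4, 7.4, np.float32(45.1))
dark [538.   7.] (array([534.5, 371.8]), 29.4, 11.2, np.float32(45.1))
dark [316.  97.] (array([469.8, 211.3]), 145.8, 74.4, np.float32(135.2))
now [521.8 164.  359.8] [-1.799e+02  1.000e-01  1.350e+02] j6 -32.9 F [ 0.2  0.8 -0.3] gap 85.6 t 18.0
shift [-2.206 -2.801 -0.435] turn [1.000e-03 2.000e-03 2.251e+00]
```

View pics/w8.png

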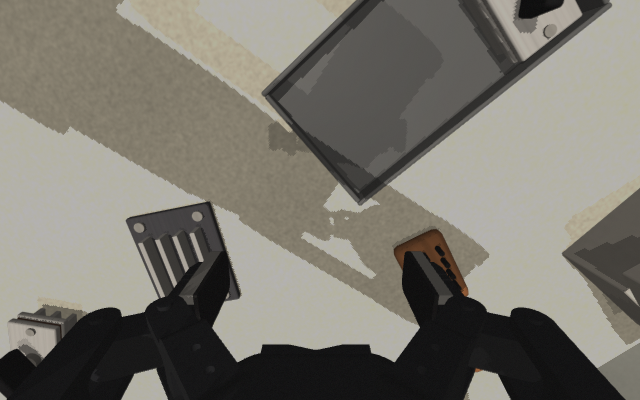

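The first clamp stands square in the tray at the far end, top right of the image. Clamps P2 and P3 have not moved. On to P2.

```bash

python3 -m jog '-0.28 -0.43 0 0 0 0 -1;-0.28 -0.43 0 0 0 0 -1;-0.28 -0.43 0 0 0 0 -1;-0.28 -0.43 0 0 0 0 -1;-0.28 -0.43 0 0 0 0 -1' >/dev/null
python3 -m jog '-0.28 -0.43 0.2 0 0 0 -1;-0.28 -0.43 0.2 0 0 0 -1;-0.28 -0.43 0.2 0 0 0 -1;0 0 0 0 0 -0.145 -1;0 0 0 0 0 -0.145 -1' >/dev/null
python3 -m jog '0 0 0 0 0 -0.145 -1;0 0 0 0 0 0 -1'
python3 - <<'E'
from h import *
s=knobs("w9"); go(437,-241,225,161)
E
```

```text
time: 19.52
tool_pos: [439.4, -232.8, 299.8]
tcp_rot: [180.0, 0.0, 161.4]
ft_force: [-0.2, -0.4, 0.1]
finger_gap: 85.4
grip_force: 0.0
dark [325. 347.] (array([ 525.9, -262.1]), 518.4, 138.2, np.float32(71.4))
dark [300. 213.] (array([ 431.3, -241. ]), 54.8, 13.9, np.float32(159.9))
dark [517. 146.] (array([438.4, -97.1]), 93.1, 30.1, np.float32(146.4))
now [ 439.3 -232.8  299.7] [180.    0.  161.3] j6 -105.1 F [-0.5 -0.  -0. ] gap 85.6 t 19.6
shift [-0.004 -0.085  0.747] turn [0.    0.    0.004]
```

View pics/w9.png

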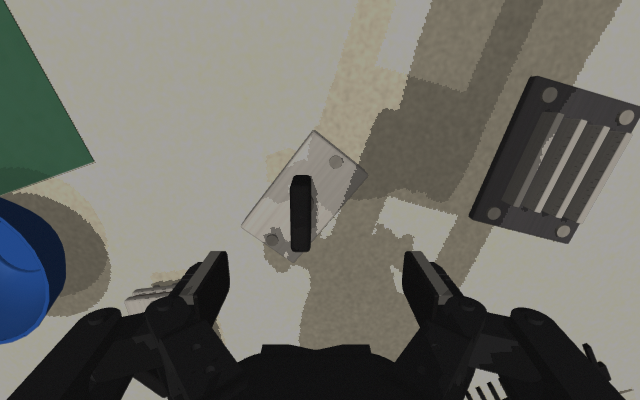

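The knob is at (300,213), with plate corners at (314,131), (367,175) and (241,226).

```bash
python3 - <<'E'
from h import *
s=dict(np.load("w9.npz")); C=ray(s,[[314,131],[367,175],[241,226]],40); k=(C[1]+C[2])/2; print(k,np.degrees(np.arctan2(*(C[2]-C[0])[::-1])),np.linalg.norm(C[1]-C[0]),np.linalg.norm(C[2]-C[0])); go(*k,225,160.3)
E
```

```text
[ 434.61995457 -242.59979761] -56.76145825396963 53.484125209280165 97.88991814578661
now [ 439.3 -232.8  299.7] [180.    0.  161.3] j6 -105.1 F [-0.5 -0.  -0. ] gap 85.6 t 19.6
shift [ 0.013 -0.108  0.747] turn [0.    0.    0.016]
```

```bash

python3 -m jog '0.01 -0.1 0.2 0 0 0.015 -1;0 0 0.3 0 0 0 -1;0 0 0.25 0 0 0 -1;0 0 0 0 0 0 -1;0 0 0 0 0 0 1' 80; python3 st.py
python3 -m jog '0 0 0 0 0 0 1;0 0 0 0 0 0 1;0 0 0 0 0 0 1;0 0 0 0 0 0 1;0 0 0 0 0 0 1' 90; python3 st.py
python3 -m jog '0 0 -0.3 0 0 0 1;0 0 -0.4 0 0 0 1;0 0 -0.4 0 0 0 1;0 0 0 0 0 0 1' >/dev/null; python3 st.py
python3 - <<'E'
from h import *
go(560,-96,334,182)
E
```

```text
time: 20.2
tool_pos: [435.5, -242.3, 225.7]
tcp_rot: [-180.0, 0.1, 160.5]
ft_force: [-0.2, -1.2, 0.8]
finger_gap: 69.7
grip_force: 0.0
t 20.2 p [ 435.5 -242.3  225.7] yaw [-1.800e+02  1.000e-01  1.605e+02] F [-0.2 -1.2  0.8] M [-0.    0.    0.01] gap 69.7 g 0 j6 -105.5
time: 20.82
tool_pos: [435.2, -242.4, 225.4]
tcp_rot: [-180.0, 0.1, 160.5]
ft_force: [-2.1, 1.2, 6.1]
finger_gap: 12.4
grip_force: 87.9
t 20.82 p [ 435.2 -242.4  225.4] yaw [-1.800e+02  1.000e-01  1.605e+02] F [-2.1  1.2  6.1] M [ 0.12  0.29 -0.02] gap 12.4 g 88 j6 -105.5
t 21.32 p [ 436.  -242.9  338.4] yaw [-179.9    0.4  160.5] F [ 0.3  0.  -2. ] M [-0.01 -0.05 -0.04] gap 12.9 g 88 j6 -105.5
now [ 436.  -242.9  338.4] [-179.9    0.4  160.5] j6 -105.5 F [ 0.3  0.  -2. ] gap 12.9 t 21.3
shift [-0.679  1.798  0.045] turn [-0.003  0.006 -0.358]
```

```bash

python3 -m jog '0.05 0.44 0 0 0 0 1;0.05 0.44 0 0 0 0 1;0.05 0.44 0 0 0 0 1;0.05 0.44 0 0 0 0 1;0.05 0.44 0 0 0 0 1' >/dev/null
python3 -m jog '0 0 0.35 0 0 -0.125 1;0 0 0.36 0 0 -0.125 1;0 0 0 0 0 -0.125 1;0 0 0 0 0 0 1'; python3 - <<'E'
from h import *
go(486,-26,267,183); s=knobs("w10")
E
```

```text
time: 22.45
tool_pos: [483.9, -26.2, 261.7]
tcp_rot: [180.0, -0.2, -177.0]
ft_force: [-0.3, -0.6, -2.1]
finger_gap: 12.2
grip_force: 88.6
now [483.9 -26.2 261.7] [ 180.    -0.2 -177. ] j6 -102.2 F [-0.3 -0.6 -2.1] gap 12.2 t 22.4
shift [-0.021  0.001 -0.053] turn [ 0.001 -0.003 -0.   ]
dark [317. 341.] (array([527.9, -24. ]), 369.9, 134.7, np.float32(93.0))
dark [582. 230.] (array([474.5, 117.8]), 110.3, 17.8, np.float32(176.4))
dark [563. 226.] (array([467.9, 107.1]), 98.5, 2.8, np.float32(176.4))
dark [373. 157.] (array([431.2,  -1. ]), 53.2, 11.7, np.float32(55.9))
```

View pics/w10.png

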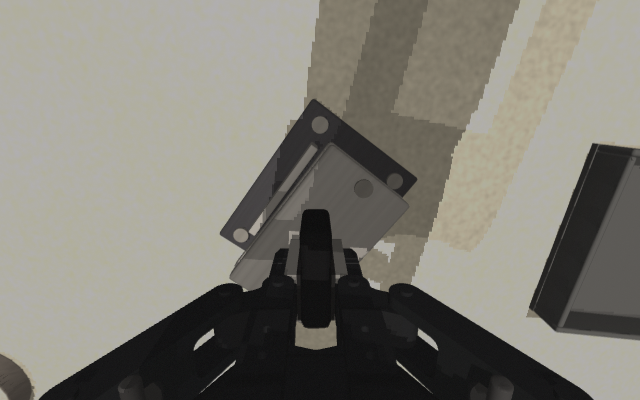

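The jig bolts are at (320,125), (395,181) and (241,236). The plate corners are at (331,144), (409,206) and (230,277).

```bash
python3 - <<'E'
from h import *
s=dict(np.load("w10.npz"))
rel(s,[[320,125],[395,181],[241,236]],[[331,144],[409,206],[230,277]],261.7-225.4+40)
E
```

```text
jig [484.9 -26. ] 147.0 clamp [482.3 -26.1] 146.1 lens [70.1, 106.7, 54.7, 97.4]
err world [2.6 0.1] along fins -2.2 across -1.5 turn 0.9
```

```bash

python3 -m jog '-0.03 0 0 0 0 -0.012 1;0 0 0.06 0 0 0 1;0 0 0.06 0 0 0 1;0 0 0 0 0 0 1'
python3 -m jog '0 0 0.06 0 0 0 1;0 0 0.05 0 0 0 1;0 0 0 0 0 0 1'
python3 -m jog '0 0 0.03 0 0 0 1;0 0 0 0 0 0 1' >/dev/null; python3 st.py
```

```text
time: 23.0
tool_pos: [487.3, -26.2, 250.8]
tcp_rot: [180.0, -0.1, -176.3]
ft_force: [-0.5, -0.5, -3.2]
finger_gap: 12.5
grip_force: 88.6
time: 23.38
tool_pos: [487.4, -26.2, 240.0]
tcp_rot: [180.0, -0.1, -176.2]
ft_force: [-0.5, -0.2, -1.8]
finger_gap: 12.3
grip_force: 88.6
t 23.62 p [487.7 -26.3 237.5] yaw [ 180.    -0.  -176.2] F [ 0.2 -0.5 -1.7] M [ 0.05  0.05 -0.05] gap 12.5 g 89 j6 -102.9
```

Meshed with no contact force. I'll seat it and turn.

```bash

python3 -m jog '0 0 0.02 0 0 0 1;0 0 0 0 0 0.16 1;0 0 0 0 0 0.16 1;0 0 0 0 0 0.16 1;0 0 0 0 0 0.16 1' >/dev/null; python3 st.py
python3 -m jog '0 0 0 0 0 0.16 1;0 0 0 0 0 0.16 1;0 0 0 0 0 0.16 1;0 0 0 0 0 0.1 1;0 0 0 0 0 0 1' >/dev/null; python3 st.py
python3 -m jog '0 0 0 0 0 0.06 1;0 0 0 0 0 0 1' >/dev/null; python3 st.py
python3 -m jog '0 0 0 0 0 0.06 1;0 0 0 0 0 0 1' >/dev/null; python3 st.py
python3 -m jog '0 0 0 0 0 0.06 1;0 0 0 0 0 0 1' >/dev/null; python3 st.py
```

```text
t 24.25 p [487.6 -26.7 235.6] yaw [-179.9    0.   145.1] F [-1.4 -3.6 -0.3] M [-0.68  0.37  0.22] gap 12.4 g 89 j6 -64.2
t 24.88 p [487.6 -26.5 235.6] yaw [-180.     0.   110.6] F [-0.8 -1.8 -1.8] M [-0.56  0.27  0.07] gap 13.0 g 89 j6 -29.7
t 25.12 p [487.6 -26.4 235.6] yaw [-180.     0.   107.1] F [-0.3 -2.9 -2.3] M [-0.7   0.28  0.13] gap 12.4 g 89 j6 -26.2
t 25.38 p [487.7 -26.3 235.6] yaw [-180.     0.   103.5] F [-0.4 -3.1 -1.5] M [-0.53  0.32  0.06] gap 12.6 g 89 j6 -22.6
t 25.62 p [487.4 -27.  235.7] yaw [-1.799e+02  1.000e-01  9.990e+01] F [-4.4 -8.9  1.4] M [-1.61  0.96  0.36] gap 12.5 g 89 j6 -19.0
```

```bash

python3 -m jog '0 0 0 0 0 0.06 1;0 0 0 0 0 0 1' >/dev/null; python3 st.py
python3 -m jog '0 0 0 0 0 0.06 1;0 0 0 0 0 0 1' >/dev/null; python3 st.py
python3 -m jog '0 0 0 0 0 0.05 1;0 0 0 0 0 0 1' >/dev/null; python3 st.py
```

```text
t 25.88 p [487.4 -27.1 235.8] yaw [-1.799e+02  1.000e-01  9.640e+01] F [-5.6 -9.1  1.9] M [-1.79  0.98  1.65] gap 12.8 g 95 j6 -15.5
t 26.12 p [487.4 -27.  235.8] yaw [-179.9    0.2   92.9] F [ -4.6 -10.8   2. ] M [-1.77  1.04  2.69] gap 12.7 g 116 j6 -12.0
t 26.38 p [487.4 -27.  235.9] yaw [-179.9    0.2   90. ] F [ -4.6 -10.2   2. ] M [-1.89  1.02  3.52] gap 12.7 g 138 j6 -9.0
```

Hard stop reached. I'll release, realign and regrip.

```bash

python3 -m jog '0 0 0 0 0 0 -1;0 0 0 0 0 0 -1;0 0 0 0 0 0 -1;0 0 0 0 0 0 -1;0 0 0 0 0 -0.14 -1' >/dev/null;python3 -m jog '0 0 0 0 0 0 -1;0 0 0 0 0 0 -1' >/dev/null; python3 - <<'E'
from h import *
knobs("w11",z=90)
E
python3 st.py
python3 -m jog '0 0 0 0 0 0 1;0 0 0 0 0 0 1;0 0 0 0 0 0 1;0 0 0 0 0 0 1;0 0 0 0 0 0 1' 90 >/dev/null; python3 st.py
```

```text
dark [621. 260.] (array([615.9,   3.7]), 17.3, 4.3, np.float32(10.8))
dark [393. 338.] (array([493.7, -51.3]), 318.9, 83.4, np.float32(7.7))
dark [623. 243.] (array([613.3,  11.3]), 15.2, 4.1, np.float32(10.5))
dark [625. 226.] (array([610.7,  18.9]), 13.1, 3.8, np.float32(11.2))
dark [313. 272.] (array([486. , -21.9]), 58.5, 13.5, np.float32(100.2))
dark [311. 173.] (array([480.4,  28.8]), 89.9, 43.2, np.float32(3.5))
t 27.3 p [487.7 -26.3 235.7] yaw [180.   -0.   97.8] F [ 0.6 -0.1 -0.3] M [-0.01 -0.01  0.09] gap 85.4 g 0 j6 -16.9
t 27.93 p [487.7 -26.4 235.9] yaw [-180.    0.   98.] F [-2.  -1.7  3. ] M [-0.29  0.43  0.66] gap 12.9 g 87 j6 -17.1
```

```bash

python3 -m jog '0 0 0 0 0 -0.065 1;0 0 -0.05 0 0 0 1;0 0 -0.15 0 0 0 1;0 0 -0.3 0 0 0 1;0 0 -0.3 0 0 0 1' >/dev/null; python3 st.py
python3 -m jog '0.41 0.118 0 0 0 0 1;0.41 0.118 0 0 0 0 1;0.41 0.118 0 0 0 0 1;0.41 0.118 0 0 0 0 1;0 0 0 0 0 -0.14 1' >/dev/null
python3 -m jog '0 0 0 0 0 -0.14 1;0 0 0 0 0 -0.14 1;0 0 0 0 0 -0.14 1;0 0 0 0 0 0 1' >/dev/null; python3 st.py
python3 - <<'E'
from h import *
knobs("w12",z=32)
go(513.3,314.5,316,135.2)
E
```

```text
t 28.55 p [487.6 -26.2 317.4] yaw [180.   -0.  101.8] F [-0.   0.  -0.8] M [0.07 0.   0.03] gap 12.9 g 87 j6 -20.9
t 29.68 p [500.3 144.  316.6] yaw [180.    0.  135.4] F [-0.6  0.3 -1.8] M [ 0.02  0.03 -0.01] gap 12.6 g 87 j6 -35.0
dark [492. 300.] (array([704.8, 191.5]), 83.8, 8.0, np.float32(164.8))
dark [319. 332.] (array([593.5,  53.1]), 624.7, 224.0, np.float32(45.3))
dark [615.   3.] (array([552.2, 404.9]), 29.9, 5.1, np.float32(45.4))
now [500.3 144.  316.5] [180.    0.  135.2] j6 -34.8 F [-0.1  0.2 -1.8] gap 12.5 t 29.7
shift [1.108 1.302 0.005] turn [0.001 0.    0.001]
```

View pics/w12.png

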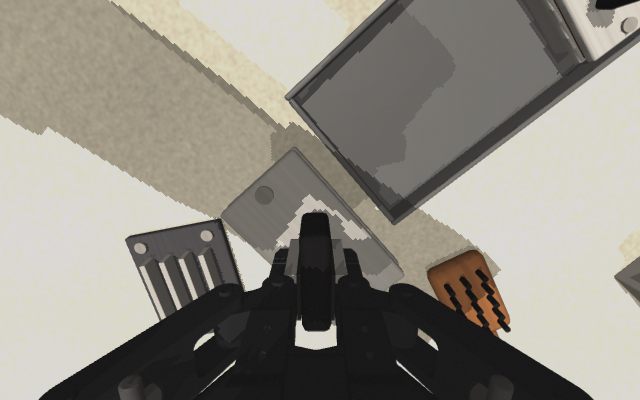

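The held clamp is parallel to the tray's short edge, so I'll set it in the middle.

```bash

python3 -m jog '0.28 0.325 0 0 0 0 1;0.28 0.325 0 0 0 0 1;0.28 0.325 0 0 0 0 1;0.28 0.325 0 0 0 0 1;0 0 0.1 0 0 0 1' >/dev/null; python3 st.py
python3 -m jog '0 0 0.3 0 0 0 1;0 0 0.3 0 0 0 1;0 0 0.08 0 0 0 1;0 0 0.05 0 0 0 1;0 0 0 0 0 0 1' >/dev/null; python3 st.py
python3 -m jog '0 0 0.02 0 0 0 1;0 0 0 0 0 0 1' >/dev/null; python3 st.py
```

```text
t 30.35 p [511.6 318.  306.9] yaw [179.8   0.  135.4] F [-0.  -0.7 -1.2] M [-0.02  0.01 -0.06] gap 12.3 g 88 j6 -18.5
t 30.98 p [512.  315.1 233.6] yaw [179.9   0.  135.4] F [ 0.3  0.3 -1.6] M [ 0.02 -0.05  0.06] gap 12.2 g 88 j6 -18.7
t 31.23 p [511.8 315.2 231.4] yaw [179.9   0.  135.5] F [ 0.4  0.4 -1.7] M [ 0.02  0.02 -0.  ] gap 12.2 g 88 j6 -18.7
```

```bash

python3 -m jog '0 0 0.015 0 0 0 1;0 0 0 0 0 0 1' >/dev/null; python3 st.py
python3 -m jog '0 0 0 0 0 0 -1;0 0 0 0 0 0 -1;0 0 0 0 0 0 -1;0 0 0 0 0 0 -1;0 0 -0.4 0 0 0 -1' >/dev/null
python3 -m jog '0 0 -0.5 0 0 0 -1;0 0 -0.4 0 0 0 -1;-0.4 -0.386 0 0 0 0 -1;-0.4 -0.386 0 0 0 0 -1;-0.4 -0.386 0 0 0 0 -1' > /dev/null
python3 - <<'E'
from h import *
s=snapshot("top"); g=s["img"].max(2).astype(int)
x0,y0,x1,y1=(375,170,475,260); m=np.zeros(g.shape,bool); m[y0:y1,x0:x1]=g[y0:y1,x0:x1]<60
for b in blobs(m,10): print(rect(ray(s,b,80)))
go(528,-405,320,24.2)
cv2.imwrite("pics/w13.png",snapshot("wrist")["img"][:,:,::-1])
E
```

```text
t 31.48 p [511.9 315.3 230.7] yaw [179.9   0.  135.5] F [-3.4 -1.3  7.5] M [-0.47  0.67  0.01] gap 12.8 g 89 j6 -18.7
(array([ 524.5, -403.7]), 46.4, 17.2, np.float32(27.4))
now [516.1 141.6 359.2] [-179.8    0.2  135.3] j6 -35.4 F [ 3.4 -3.6 -0.2] gap 85.3 t 32.8
shift [-3.926 -3.802  0.414] turn [1.000e-03 4.000e-03 1.852e+00]
```

View pics/w13.png

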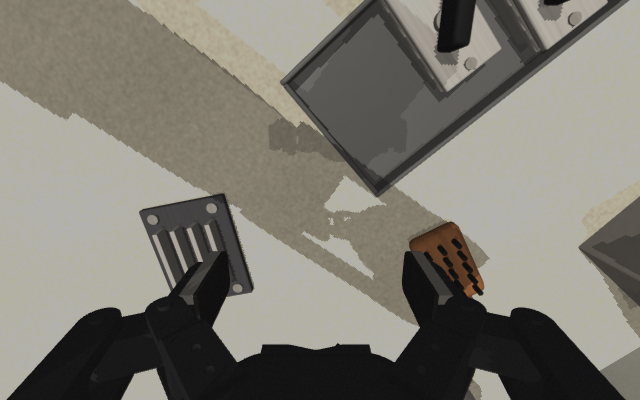

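The second clamp is placed square beside the first, and P3 is still where it was. That was my 14th picture, so from here I'll check by numbers only.

```bash

python3 -m jog '-0.39 -0.38 0 0 0 0 -1;-0.39 -0.38 0 0 0 0 -1;-0.39 -0.38 0 0 0 0 -1;-0.39 -0.38 0 0 0 0 -1;-0.39 -0.38 0 0 0 0 -1' >/dev/null
python3 -m jog '-0.39 -0.38 0 0 0 0 -1;-0.39 -0.38 0 0 0 0 -1;-0.39 -0.38 0 0 0 0 -1;-0.39 -0.38 0 0 0 0 -1;-0.39 -0.38 0 0 0 0 -1' >/dev/null
python3 -m jog '0 0 0 0 0 0.165 -1;0 0 0 0 0 0.165 -1;0 0 0 0 0 0.165 -1;0 0 0 0 0 0.165 -1;0 0 0 0 0 0.165 -1' >/dev/null
python3 -m jog '0 0 0 0 0 0.165 -1;0 0 0 0 0 0.165 -1;0 0 0 0 0 0.165 -1;0 0 0 0 0 0.165 -1;0 0 0 0 0 0.165 -1' >/dev/null
python3 -m jog '0 0 0.2 0 0 0.165 -1;0 0 0.2 0 0 0 -1;0 0 0.2 0 0 0 -1;0 0 0 0 0 0 -1'
python3 - <<'E'
from h import *
s=knobs("w14"); go(528,-405,225.4,24.2)
E
```

```text
time: 35.83
tool_pos: [526.6, -395.2, 295.8]
tcp_rot: [-179.7, 0.1, 26.7]
ft_force: [0.6, -0.2, 0.6]
finger_gap: 85.3
grip_force: 0.0
dark [316. 346.] (array([ 446.7, -432.6]), 507.4, 134.7, np.float32(117.0))
dark [336. 224.] (array([ 531.3, -407.2]), 55.5, 14.8, np.float32(24.1))
now [ 527.  -395.6  297.6] [-1.799e+02  1.000e-01  2.670e+01] j6 22.0 F [0.2 0.6 0.4] gap 85.2 t 35.9
shift [-0.033  0.09   0.722] turn [-0.002  0.001  0.041]
```

```bash

python3 -m jog '-0.05 0.12 0.1 0 0 0 -1;0 0 0.1 0 0 0.042 -1;0 0 0 0 0 0 -1' >/dev/null
python3 - <<'E'
from h import *
s=knobs("w15"); go(528,-408.5,225.4,24.2)
g=cv2.cvtColor(s["img"],cv2.COLOR_RGB2GRAY); e=cv2.Canny(g,25,70)
L=cv2.HoughLinesP(e[120:300,200:450],1,np.pi/360,22,minLineLength=25,maxLineGap=5)
for l in L[:,0]:
    p=np.array([[l[0]+200,l[1]+120],[l[2]+200,l[3]+120]]); w=ray(s,p,40); d=w[1]-w[0]; print(p.ravel(),w.round(0).ravel(),round(np.linalg.norm(d)),round(np.degrees(np.arctan2(d[1],d[0]))%180,1))
E
```

```text
dark [316. 346.] (array([ 461.9, -439.3]), 458.9, 121.5, np.float32(114.0))
dark [316. 227.] (array([ 531.6, -408.2]), 55.2, 13.7, np.float32(24.6))
now [ 528.1 -409.6  279.1] [180.    0.   24.1] j6 23.7 F [-0.5 -0.4  0.3] gap 85.4 t 36.3
shift [ 0.003 -0.01   0.537] turn [ 0.     0.    -0.002]
[250 242 326 135] [ 486. -374.  582. -393.] 98 168.6
[304 256 304 196] [ 491. -416.  536. -397.] 49 23.4
[253 233 322 136] [ 494. -373.  580. -391.] 89 168.4
[326 258 386 183] [ 497. -433.  569. -447.] 74 168.9
[327 138 372 171] [ 581. -395.  573. -434.] 39 78.4
[410 251 439 295] [ 529. -489.  504. -530.] 48 58.6
[231 178 270 164] [ 527. -344.  548. -366.] 30 133.7
[319 130 383 176] [ 583. -388.  573. -442.] 56 79.0
[327 248 327 196] [ 505. -430.  543. -412.] 42 24.7
[251 245 306 279] [ 484. -376.  473. -426.] 51 78.5
[269 202 285 176] [ 521. -375.  544. -379.] 23 171.8
[327 255 349 224] [ 499. -432.  530. -436.] 30 172.0
[348 223 374 191] [ 530. -435.  560. -442.] 31 168.2
[201 280 219 254] [ 438. -350.  466. -356.] 28 168.4
[282 183 301 153] [ 539. -379.  564. -383.] 26 171.1
[278 201 326 134] [ 525. -381.  583. -393.] 59 168.3
[284 263 310 278] [ 479. -404.  475. -428.] 24 80.5
[401 283 405 252] [ 501. -497.  526. -486.] 28 22.5
[331 225 331 182] [ 523. -424.  554. -410.] 33 24.9
[422 252 449 289] [ 532. -498.  512. -535.] 42 61.4
[200 189 247 173] [ 510. -326.  535. -353.] 37 132.8
[327 135 379 172] [ 582. -394.  574. -438.] 45 79.3
[430 151 434 121] [ 602. -464.  620. -456.] 20 23.0
[322 135 355 159] [ 581. -391.  575. -419.] 28 78.6
```

The edges give plate yaw 168.6 and centre (528.5,−408.5), and the tool is right above it. I'll descend and grip.

```bash

python3 -m jog '0 0 0.27 0 0 0 -1;0 0 0.265 0 0 0 -1;0 0 0 0 0 0 -1;0 0 0 0 0 0 1;0 0 0 0 0 0 1' 90 >/dev/null; python3 st.py
python3 -m jog '0 0 0 0 0 0 1;0 0 0 0 0 0 1;0 0 0 0 0 0 1;0 0 0 0 0 0 1' >/dev/null; python3 st.py
python3 -m jog '0 0 -0.3 0 0 0 1;0 0 -0.4 0 0 0 1;0 0 -0.4 0 0 0 1;0 0 0 0 0 0 1' >/dev/null; python3 st.py
python3 - <<'E'
from h import *
go(486,-26,340,183)
E
```

```text
t 36.92 p [ 528.8 -409.5  227.8] yaw [ 1.798e+02 -1.000e-01  2.410e+01] F [-0.1 -0.6  0.1] M [ 0.01 -0.02 -0.07] gap 51.2 g 0 j6 23.8
t 37.42 p [ 528.5 -409.2  226.6] yaw [179.9  -0.   24. ] F [ 0.3 -0.6  6.5] M [ 0.07  0.07 -0.03] gap 12.3 g 89 j6 23.8
t 37.92 p [ 529.  -409.7  339.9] yaw [179.7  -0.2  24. ] F [ 0.8 -0.1 -2.6] M [-0.04  0.    0.02] gap 12.6 g 88 j6 23.8
now [ 529.  -409.7  339.9] [179.7  -0.2  24. ] j6 23.8 F [ 0.8 -0.1 -2.6] gap 12.6 t 37.9
shift [ 1.17  -3.679 -0.021] turn [ 0.005  0.007 -2.649]
```

```bash

python3 -m jog '0.13 -0.4 0 0 0 0 1;0.13 -0.41 0 0 0 0 1;0.13 -0.41 0 0 0 0 1;0.13 -0.41 0 0 0 0 1;0.13 -0.41 0 0 0 0 1' >/dev/null
python3 -m jog '0.13 -0.41 0 0 0 0 1;0.13 -0.41 0 0 0 0 1;0.13 -0.41 0 0 0 0 1;0.13 -0.41 0 0 0 0 1;0 0 0 0 0 -0.1655 1' >/dev/null
python3 -m jog '0 0 0 0 0 -0.1655 1;0 0 0 0 0 -0.1655 1;0 0 0 0 0 -0.1655 1;0 0 0 0 0 -0.1655 1;0 0 0 0 0 -0.1655 1' >/dev/null
python3 -m jog '0 0 0 0 0 -0.1655 1;0 0 0 0 0 -0.1655 1;0 0 0 0 0 -0.1655 1;0 0 0 0 0 -0.1655 1;0 0 0 0 0 -0.1655 1' >/dev/null
python3 -m jog '0 0 0 0 0 -0.1655 1;0 0 0 0 0 -0.1655 1;0 0 0 0 0 -0.1655 1;0 0 0 0 0 -0.1655 1;0 0 0 0 0 -0.1655 1' >/dev/null
python3 -m jog '0 0 0.35 0 0 0 1;0 0 0.35 0 0 0 1;0 0 0 0 0 0 1' >/dev/null; python3 st.py
python3 - <<'E'
from h import *
go(486,-26,265,182.8)
E
```

```text
t 41.42 p [482.5 -24.8 260.8] yaw [ 179.9   -0.5 -177.1] F [-0.5 -0.2 -2.3] M [-0.07  0.01 -0.01] gap 12.6 g 89 j6 -101.9
now [482.5 -24.8 260.8] [ 179.9   -0.5 -177.1] j6 -101.9 F [-0.5 -0.2 -2.3] gap 12.6 t 41.4
shift [-0.034 -0.014 -0.042] turn [ 0.002 -0.009  0.002]
```

```bash
python3 - <<'E'
from h import *
s=knobs("w16"); g=cv2.cvtColor(s["img"],cv2.COLOR_RGB2GRAY); e=cv2.Canny(g,25,70)
L=cv2.HoughLinesP(e[85:295,205:430],1,np.pi/360,25,minLineLength=35,maxLineGap=5)
for l in sorted(L[:,0].tolist()):
    p=np.array([[l[0]+205,l[1]+85],[l[2]+205,l[3]+85]])
    o=[]
    for z in (10,260.8-226.6+40):
        w=ray(s,p,z); d=w[1]-w[0]; o+=[round(np.linalg.norm(d)),round(np.degrees(np.arctan2(d[1],d[0]))%180,1)]
    print(p.ravel(),o)
E
```

```text
dark [316. 342.] (array([525.1, -22. ]), 366.1, 131.4, np.float32(92.8))
dark [580. 234.] (array([474.3, 118.4]), 110.6, 17.7, np.float32(176.4))
dark [561. 230.] (array([467.4, 107.8]), 98.0, 2.5, np.float32(176.4))
dark [369. 160.] (array([430.4,  -0.5]), 53.4, 10.5, np.float32(56.6))
[217 236 301 115] [116, np.float64(146.6), 82, np.float64(146.6)]
[237 269 302 176] [96, np.float64(148.1), 68, np.float64(148.1)]
[239 271 329 145] [128, np.float64(147.7), 90, np.float64(147.7)]
[244 237 310 146] [90, np.float64(146.6), 64, np.float64(146.6)]
[246 256 324 146] [110, np.float64(147.7), 78, np.float64(147.7)]
[251 240 314 155] [85, np.float64(146.4), 61, np.float64(146.4)]
[255 234 314 153] [80, np.float64(146.8), 57, np.float64(146.8)]
[259 242 287 203] [41, np.float64(147.5), 29, np.float64(147.5)]
[261 171 308 104] [60, np.float64(146.3), 42, np.float64(146.3)]
[270 200 309 146] [51, np.float64(146.7), 36, np.float64(146.7)]
[273 180 282 142] [30, np.float64(167.7), 21, np.float64(167.7)]
[295 283 300 231] [48, np.float64(177.0), 34, np.float64(177.0)]
[297 185 326 145] [37, np.float64(147.1), 26, np.float64(147.1)]
[310 103 414 181] [97, np.float64(57.2), 69, np.float64(57.2)]
[312 103 357 137] [40, np.float64(57.1), 29, np.float64(57.1)]
[325 146 396 198] [68, np.float64(57.1), 48, np.float64(57.1)]
[328 145 383 184] [51, np.float64(58.0), 36, np.float64(58.0)]
[329 216 335 283] [61, np.float64(8.5), 43, np.float64(8.5)]
[331 146 384 184] [50, np.float64(57.7), 35, np.float64(57.7)]
[337 154 407 205] [68, np.float64(57.2), 48, np.float64(57.2)]
[342 126 412 179] [67, np.float64(57.0), 47, np.float64(57.0)]
[359 264 407 206] [62, np.float64(148.1), 44, np.float64(148.1)]
[412 280 425 245] [33, np.float64(169.9), 24, np.float64(169.9)]
```

```bash
python3 - <<'E'
from h import *
s=dict(np.load("w16.npz")); u=lambda a:np.array([np.cos(np.radians(a)),np.sin(np.radians(a))]); a=146.7; n=np.array([-u(a)[1],u(a)[0]])
J=ray(s,[[310,103],[414,181]],10); K=ray(s,[[329,144],[408,205]],74.2); K2=ray(s,[[239,271],[329,145],[359,264],[407,206]],74.2)
print("jig end",J.round(1),"width",np.linalg.norm(J[1]-J[0])); print("clamp end",K.round(1),np.linalg.norm(K[1]-K[0]))
print("jig across",(J@n).round(1),"mean",(J@n).mean(),"clamp lines",(K2@n).round(1),"mean",((K2@n)[:2].mean()+(K2@n)[2:].mean())/2)
print("along jig",(J@u(a)).mean()-65,"clamp",(K@u(a)).mean()-50, "across dir",n.round(3))
E
```

```text
jig end [[403.6 -32.4]
 [455.9  49. ]] width 96.75442969856266
clamp end [[423.9 -20.6]
 [455.   25. ]] 55.153762799862136
jig across [-194.5 -291.2] mean -242.87043113846659 clamp lines [-217.4 -215.9 -271.7 -270.6] mean -243.89934118595374
along jig -419.63876000011055 clamp -416.0844527853856 across dir [-0.549 -0.836]
```

```bash

python3 -m jog '-0.025 -0.025 0 0 0 0.015 1;0 0 0.05 0 0 0 1;0 0 0.05 0 0 0 1;0 0 0 0 0 0 1' >/dev/null; python3 st.py
python3 -m jog '0 0 0.06 0 0 0 1;0 0 0.05 0 0 0 1;0 0 0 0 0 0 1' >/dev/null; python3 st.py
python3 -m jog '0 0 0.03 0 0 0 1;0 0 0 0 0 0 1' >/dev/null; python3 st.py
```

```text
t 41.98 p [487.5 -27.5 255.3] yaw [ 180.   -0. -178.] F [-0.   0.4 -2.5] M [ 0.03  0.   -0.  ] gap 12.6 g 89 j6 -101.3
t 42.35 p [487.4 -27.5 244. ] yaw [ 1.80e+02 -1.00e-01 -1.78e+02] F [-0.7 -0.  -1.9] M [-0.03  0.01 -0.01] gap 12.4 g 89 j6 -101.3
t 42.6 p [487.7 -27.5 241.5] yaw [ 180.   -0. -178.] F [ 0.4  0.2 -2.9] M [ 0.    0.01 -0.03] gap 12.6 g 89 j6 -101.3
```

```bash

python3 -m jog '0 0 0.03 0 0 0 1;0 0 0.015 0 0 0 1;0 0 0 0 0 0 1' >/dev/null; python3 st.py
python3 -m jog '0 0 0 0 0 0.16 1;0 0 0 0 0 0.16 1;0 0 0 0 0 0.16 1;0 0 0 0 0 0.16 1' >/dev/null; python3 st.py
python3 -m jog '0 0 0 0 0 0.16 1;0 0 0 0 0 0.16 1;0 0 0 0 0 0.16 1;0 0 0 0 0 0.04 1;0 0 0 0 0 0 1' >/dev/null; python3 st.py
python3 -m jog '0 0 0 0 0 0.06 1;0 0 0 0 0 0 1' >/dev/null; python3 st.py
python3 -m jog '0 0 0 0 0 0.06 1;0 0 0 0 0 0 1' >/dev/null; python3 st.py
python3 -m jog '0 0 0 0 0 0.06 1;0 0 0 0 0 0 1' >/dev/null; python3 st.py
```

```text
t 42.98 p [487.7 -27.5 237. ] yaw [ 180.   -0. -178.] F [-0.2 -0.6 -1.8] M [ 0.01 -0.05  0.04] gap 12.0 g 89 j6 -101.3
t 43.48 p [487.6 -28.1 237.2] yaw [-179.9    0.   143.3] F [-0.  -2.8 -2. ] M [-0.74  0.09  0.21] gap 12.6 g 89 j6 -62.6
t 44.1 p [487.9 -27.7 237.3] yaw [180.    0.  112.4] F [-0.4 -0.3 -2.1] M [-0.12  0.06  0.01] gap 12.7 g 89 j6 -31.7
t 44.35 p [487.8 -27.6 237.3] yaw [180.    0.  108.9] F [-0.5  0.4 -2. ] M [-0.08  0.02 -0.01] gap 12.8 g 89 j6 -28.1
t 44.6 p [487.8 -27.5 237.3] yaw [180.   -0.  105.3] F [ 0.8  0.  -2.1] M [ 0.01 -0.01  0.02] gap 12.5 g 89 j6 -24.6
t 44.85 p [487.8 -27.5 237.2] yaw [180.   -0.  101.8] F [-0.7  0.1 -3. ] M [ 0.05 -0.06  0.03] gap 12.5 g 89 j6 -21.0
```

The moment is oddly low. I'll measure the plate's yaw before going on.

```bash
cat >> h.py <<'E'
def lines(s,box,z,ml=40):
    x0,y0,x1,y1=box; g=cv2.cvtColor(s["img"],cv2.COLOR_RGB2GRAY); e=cv2.Canny(g,25,70)
    L=cv2.HoughLinesP(e[y0:y1,x0:x1],1,np.pi/360,25,minLineLength=ml,maxLineGap=5)
    for l in sorted(L[:,0].tolist()):
        p=np.array([[l[0]+x0,l[1]+y0],[l[2]+x0,l[3]+y0]]); w=ray(s,p,z); d=w[1]-w[0]
        print(p.ravel(),w.round(0).ravel(),round(np.linalg.norm(d)),round(np.degrees(np.arctan2(d[1],d[0]))%180,1))
E
python3 - <<'E'
from h import *
s=knobs("w17",z=90); lines(s,(170,85,440,330),50)
E
```

```text
dark [620. 243.] (array([611.3,  18.1]), 17.6, 3.8, np.float32(11.7))
dark [428. 332.] (array([498.9, -43.3]), 300.4, 102.8, np.float32(11.7))
dark [283. 147.] (array([467.1,  19.2]), 46.4, 39.3, np.float32(56.8))
[170 314 220 284] [409. -94. 437. -66.] 40 44.7
[190 203 292  94] [415. -18. 460.  49.] 81 56.4
[195 200 271 265] [418. -16. 465. -47.] 57 146.5
[195 201 271 266] [418. -16. 465. -47.] 57 146.5
[221 207 297 145] [432. -17. 467.  25.] 55 50.4
[222 211 302 145] [433. -19. 470.  26.] 58 50.8
[224 206 301 142] [434. -16. 469.  27.] 55 50.9
[296 147 396 269] [467.  24. 538. -34.] 92 140.5
[299 144 350 205] [468.  26. 502.  -1.] 43 141.3
[299 152 337 198] [469.  22. 494.   1.] 32 140.7
[300 144 390 232] [468.  26. 528. -12.] 71 147.2
[303 142 384 223] [470.  27. 523.  -8.] 64 146.7
[306 150 348 192] [472.  24. 499.   6.] 32 146.5
[309 109 350 150] [470.  44. 495.  28.] 30 147.8
[321 122 383 184] [477.  39. 516.  14.] 47 147.7
[324 162 380 218] [483.  19. 520.  -5.] 45 146.7
[328 214 336 283] [491.  -9. 505. -51.] 45 108.7
[347 205 396 262] [500.  -1. 537. -30.] 46 142.0
[378 180 422 225] [513.  16. 544.  -4.] 37 147.1
[382 128 439 153] [508.  43. 541.  36.] 33 169.1
[396  90 439 109] [510.  62. 533.  57.] 24 169.8
```

The clamp is held by the jig at yaw 140.7 and the knob is nearly at the stop. I'll continue.

```bash

python3 -m jog '0 0 0 0 0 0.06 1;0 0 0 0 0 0 1' >/dev/null; python3 st.py
python3 -m jog '0 0 0 0 0 0.06 1;0 0 0 0 0 0 1' >/dev/null; python3 st.py
python3 -m jog '0 0 0 0 0 0.06 1;0 0 0 0 0 0 1' >/dev/null; python3 st.py
```

```text
t 45.15 p [487.8 -27.4 237.2] yaw [180.    0.   98.2] F [ 1.9  0.7 -2.5] M [ 0.06 -0.22  0.9 ] gap 12.3 g 90 j6 -17.4
t 45.4 p [487.9 -27.4 237.3] yaw [180.    0.   94.7] F [ 1.  -0.  -2.8] M [ 0.07 -0.24  2.16] gap 12.6 g 102 j6 -13.9
t 45.65 p [487.9 -27.4 237.3] yaw [180.    0.   91.1] F [ 2.3 -0.8 -1.9] M [-0.01 -0.27  3.13] gap 12.3 g 126 j6 -10.3
```

Tight. I'll release, realign and regrip.

```bash

python3 -m jog '0 0 0 0 0 0 -1;0 0 0 0 0 0 -1;0 0 0 0 0 0 -1;0 0 0 0 0 0 -1;0 0 0 0 0 -0.14 -1' >/dev/null;python3 -m jog '0 0 0 0 0 0 -1;0 0 0 0 0 0 -1' >/dev/null; python3 - <<'E'
from h import *
s=knobs("w18",z=90); lines(s,(170,120,440,330),50,50)
E
python3 st.py
python3 -m jog '0 0 0 0 0 0 1;0 0 0 0 0 0 1;0 0 0 0 0 0 1;0 0 0 0 0 0 1;0 0 0 0 0 0 1' 90 >/dev/null; python3 st.py
```

```text
dark [399. 335.] (array([493.6, -54. ]), 321.3, 84.5, np.float32(9.0))
dark [621. 246.] (array([614.3,  10.5]), 17.1, 3.9, np.float32(11.1))
dark [623. 229.] (array([611.6,  18.4]), 14.9, 3.7, np.float32(9.0))
dark [316. 270.] (array([487.2, -23.1]), 58.3, 13.4, np.float32(99.9))
dark [315. 171.] (array([481.3,   6.7]), 74.4, 53.7, np.float32(146.8))
[190 209 264 121] [416. -18. 451.  35.] 64 56.5
[191 209 265 120] [417. -18. 452.  36.] 65 56.8
[195 206 248 248] [419. -16. 450. -37.] 38 146.0
[201 196 265 257] [422. -10. 460. -41.] 50 140.6
[206 214 294 284] [425. -20. 479. -57.] 66 145.9
[222 211 297 142] [434. -16. 469.  28.] 57 50.9
[293 151 402 270] [468.  23. 541. -37.] 95 140.8
[296 144 391 229] [469.  27. 529. -12.] 71 146.9
[296 145 391 230] [469.  26. 529. -13.] 71 146.9
[299 142 385 220] [470.  28. 524.  -8.] 64 146.7
[300 249 303 324] [480. -33. 489. -85.] 53 100.2
[302 160 361 224] [473.  19. 511. -12.] 49 141.0
[315 120 423 220] [477.  40. 545.  -4.] 81 147.1
[331 235 331 289] [496. -21. 502. -57.] 36 99.9
[336 324 386 287] [509. -81. 535. -50.] 40 51.4
[337 324 388 286] [510. -81. 536. -49.] 41 51.6
t 46.58 p [487.8 -27.6 237.2] yaw [180.    0.   99.1] F [-0.5 -0.4  0.2] M [0.06 0.04 0.01] gap 85.4 g 0 j6 -18.3
t 47.2 p [488.  -27.5 237.4] yaw [180.    0.   99.2] F [ 1.8 -0.3  0.2] M [ 0.07 -0.12  0.43] gap 12.0 g 88 j6 -18.5
```

Bar minus plate is −40.8°, so it is at the stop. I'll lift it and carry it to the last slot.

```bash

python3 -m jog '0 0 0 0 0 -0.045 1;0 0 -0.05 0 0 0 1;0 0 -0.2 0 0 0 1;0 0 -0.35 0 0 0 1;0 0 -0.35 0 0 0 1' >/dev/null; python3 st.py
python3 -m jog '0.41 0.11 0 0 0 0 1;0.41 0.11 0 0 0 0 1;0.41 0.11 0 0 0 0 1;0 0 0 0 0 -0.14 1;0 0 0 0 0 -0.14 1' >/dev/null
python3 -m jog '0 0 0 0 0 -0.14 1;0 0 0 0 0 -0.14 1;0 0 0 0 0 0 1' >/dev/null; python3 st.py
python3 - <<'E'
from h import *
s=knobs("w19"); lines(s,(200,60,440,290),335-226.6+40,50); go(504.5,230.6,316,135.2)
E
```

```text
t 47.83 p [487.3 -27.5 332.7] yaw [-179.9   -0.   101.8] F [ 0.6 -1.  -2.9] M [ 0.02 -0.06  0.03] gap 12.2 g 88 j6 -21.1
t 48.83 p [494.4  99.6 332. ] yaw [-180.    -0.   135.4] F [-0.3  0.6 -2.3] M [ 0.07  0.   -0.  ] gap 12.6 g 88 j6 -39.9
dark [495. 289.] (array([657. , 155.8]), 55.0, 6.9, np.float32(164.4))
dark [312. 340.] (array([567.4,  27.2]), 543.8, 195.8, np.float32(45.4))
dark [376. 126.] (array([485. , 172.6]), 113.4, 2.6, np.float32(175.9))
dark [537.  11.] (array([501.4, 295.3]), 30.4, 14.8, np.float32(45.4))
[202 226 221 284] [442.  63. 473.  42.] 38 146.1
[209 225 229 283] [444.  67. 476.  46.] 38 147.4
[213  61 286 127] [393. 132. 437. 135.] 45 3.2
[214 226 232 282] [446.  68. 477.  48.] 36 146.5
[221 222 242 287] [448.  73. 483.  50.] 42 147.0
[223 211 285 158] [444.  78. 448. 123.] 45 85.4
[227 221 246 279] [450.  75. 481.  55.] 37 147.6
[228 204 294 146] [444.  83. 447. 131.] 48 86.0
[233 226 249 278] [454.  76. 482.  57.] 33 146.8
[238 229 257 288] [457.  76. 490.  56.] 39 147.8
[292 148 403 273] [447. 129. 542. 123.] 96 176.4
[298 146 380 239] [448. 132. 517. 128.] 68 176.4
[306 156 397 260] [455. 132. 533. 126.] 79 176.2
[312 110 439 218] [441. 150. 530. 159.] 89 6.1
[317 184 364 238] [469. 125. 510. 122.] 41 175.6
[327  68 421 187] [432. 168. 509. 163.] 77 176.4
[328  62 427 188] [431. 170. 512. 165.] 81 176.4
[328  63 423 184] [431. 170. 508. 165.] 78 176.4
[331  60 400 148] [431. 172. 485. 169.] 54 176.5
[335  63 426 177] [433. 172. 507. 169.] 73 177.0
[342  74 424 179] [439. 171. 507. 167.] 68 176.4
[351 100 419 185] [451. 167. 507. 163.] 57 176.7
[355 173 405 216] [479. 144. 516. 147.] 37 5.1
[384 125 426 178] [471. 170. 507. 168.] 36 176.8
now [494.5  99.6 332. ] [-180.    -0.   135.3] j6 -39.7 F [-0.4 -0.4 -2.7] gap 12.0 t 48.9
shift [0.851 1.002 0.16 ] turn [-0.001 -0.     0.001]
```

The clamp and the tray edge are parallel (both 176.4°). I'll place it.

```bash

python3 -m jog '0.28 0.33 0 0 0 0 1;0.28 0.33 0 0 0 0 1;0.28 0.33 0 0 0 0 1;0 0 0 0 0 0 1' >/dev/null; python3 st.py
python3 -m jog '0 0 0.3 0 0 0 1;0 0 0.3 0 0 0 1;0 0 0.25 0 0 0 1;0 0 0.1 0 0 0 1;0 0 0 0 0 0 1' >/dev/null; python3 st.py
python3 -m jog '0 0 0.03 0 0 0 1;0 0 0 0 0 0 1' >/dev/null; python3 st.py
python3 -m jog '0 0 0.015 0 0 0 1;0 0 0 0 0 0 1' >/dev/null; python3 st.py
```

```text
t 49.38 p [503.8 231.6 332.1] yaw [180.   -0.  135.5] F [ 0.3 -0.7 -2.7] M [-0.02 -0.   -0.02] gap 12.1 g 89 j6 -26.1
t 50.0 p [503.9 228.6 236.8] yaw [-179.9   -0.   135.4] F [-0.5 -0.4 -2. ] M [-0.01 -0.02 -0.04] gap 12.3 g 89 j6 -26.3
t 50.25 p [504.5 229.2 235.1] yaw [179.9   0.  135.5] F [ 0.3 -0.2 -1.2] M [ 0.01  0.   -0.01] gap 12.4 g 89 j6 -26.4
t 50.5 p [504.1 229.1 232.8] yaw [180.    0.  135.5] F [-0.4  0.3 -2.7] M [-0.02  0.01 -0.  ] gap 12.5 g 89 j6 -26.4
```

```bash

python3 -m jog '0 0 0.015 0 0 0 1;0 0 0 0 0 0 1' >/dev/null; python3 st.py
python3 -m jog '0 0 0 0 0 0 -1;0 0 0 0 0 0 -1;0 0 0 0 0 0 -1;0 0 0 0 0 0 -1;0 0 -0.4 0 0 0 -1' >/dev/null
python3 -m jog '0 0 -0.5 0 0 0 -1;0 0 -0.5 0 0 0 -1;0 -0.4 -0.2 0 0 0 -1;-0.3 -0.4 0 0 0 0 -1;-0.3 0 0 0 0 0 -1' >/dev/null; python3 st.py
python3 - <<'E'
from h import *
s=knobs("w20",z=85); 
t=snapshot("top"); np.savez("top2.npz",**t); g=t["img"].max(2).astype(int)
m=np.zeros(g.shape,bool); m[183:243,175:270]=g[183:243,175:270]<38
for b in blobs(m,8): print("tray knob",rect(ray(t,b,85)))
lines(s,(150,0,640,220),45,70)
# bystanders: change against the first top picture
d=(cv2.absdiff(t["img"],cv2.imread("pics/top0.png")[:,:,::-1]).max(2)>40)
for b in blobs(d,25): print("changed",b.min(0),b.max(0))
E
```

```text
t 50.75 p [504.3 229.3 232.4] yaw [180.    0.  135.5] F [-4.3 -1.6  7.5] M [-0.24  0.74 -0.03] gap 12.4 g 90 j6 -26.4
t 52.0 p [489.8 128.5 391.6] yaw [180.    0.  135.5] F [0.7 0.6 0.3] M [ 0.06 -0.02 -0.01] gap 85.3 g 0 j6 -36.6
dark [315. 342.] (array([601.1,  19.6]), 757.8, 228.6, np.float32(45.5))
dark [403. 126.] (array([504.8, 222.9]), 44.0, 19.6, np.float32(135.8))
dark [470.  37.] (array([487.3, 309.3]), 50.8, 24.7, np.float32(133.8))
dark [579.  13.] (array([537.9, 383.7]), 57.9, 21.4, np.float32(45.5))
tray knob (array([488.7, 313.4]), 43.9, 8.9, np.float32(137.2))
tray knob (array([520.5, 394.3]), 42.1, 10.9, np.float32(132.1))
[178 211 254 197] [409.  -9. 458.  64.] 88 56.3
[231  67 302 127] [354. 147. 442. 156.] 89 5.7
[310  97 416   0] [427. 182. 435. 311.] 129 86.3
[313  94 377 169] [427. 186. 530. 182.] 103 177.5
[346 106 401 177] [459. 202. 555. 195.] 96 175.6
[387  65 443 142] [459. 256. 556. 250.] 98 176.3
[387 191 460 134] [556. 174. 562. 268.] 94 86.3
[395  36 449 114] [445. 278. 538. 272.] 93 176.0
[395 198 535  90] [568. 175. 579. 347.] 172 86.4
[396 196 624  
[... 383 characters left out ...]

changed [306 366] [343 399]
changed [352 357] [505 399]
changed [516 349] [589 399]
changed [479 330] [578 361]
changed [530 326] [553 340]
changed [269 324] [348 399]
changed [589 319] [622 395]
changed [331 317] [340 329]
changed [557 314] [589 334]
changed [498 312] [553 344]
changed [470 241] [484 260]
changed [232 237] [291 374]
changed [310 230] [458 313]
changed [376 225] [399 248]
changed [479 224] [493 236]
changed [210 216] [237 237]
changed [213 213] [224 223]
changed [441 205] [452 221]
changed [239 203] [265 227]
changed [213 203] [226 217]
changed [188 202] [199 212]
changed [431 196] [439 226]
changed [186 192] [204 223]
changed [390 180] [403 196]
changed [259 146] [306 282]
```

The middle clamp's knob now reads about (488,313), though I set it down at (512,315). It was probably knocked against the tray's wall. I'll go over it, measure from close and re-seat it.

```bash

python3 -m jog '0.32 0.32 0.1 0 0 0 -1;0.32 0.32 0.2 0 0 0 -1;0.32 0.32 0.2 0 0 0 -1;0.32 0.32 0.2 0 0 0 -1;0 0 0.1 0 0 0 -1' >/dev/null
python3 -m jog '0 0 0.07 0 0 0 -1;0 0 0 0 0 0 -1' >/dev/null; python3 st.py
python3 - <<'E'
from h import *
s=knobs("w21",z=85); lines(s,(200,60,440,320),45,40)
E
```

```text
t 52.98 p [489.2 310.2 303.8] yaw [-179.9   -0.   135.5] F [ 0.1  0.7 -0.6] M [0.02 0.04 0.03] gap 85.2 g 0 j6 -18.2
dark [301. 318.] (array([537.1, 247.3]), 31.6, 6.0, np.float32(85.9))
dark [295. 341.] (array([548.5, 251.1]), 515.9, 151.2, np.float32(45.5))
dark [386. 254.] (array([540.3, 327.2]), 68.4, 10.2, np.float32(85.8))
dark [323. 210.] (array([487.3, 319. ]), 54.1, 13.4, np.float32(134.4))
dark [442. 161.] (array([517.1, 394.2]), 49.6, 23.2, np.float32(135.4))
dark [463.  94.] (array([496.6, 429.4]), 106.8, 6.6, np.float32(176.4))
[200 209 305 113] [427. 240. 434. 353.] 114 86.6
[200 218 240 182] [432. 234. 435. 280.] 46 86.4
[200 257 252 214] [454. 206. 459. 267.] 61 85.3
[214 197 364  60] [428. 256. 438. 408.] 152 86.6
[229  93 299 120] [386. 324. 434. 347.] 53 24.9
[231  94 288 117] [387. 325. 427. 342.] 44 24.0
[239 213 322 296] [451. 260. 555. 253.] 104 176.2
[241 211 283 253] [451. 262. 501. 259.] 50 176.3
[242 179 374  60] [434. 283. 442. 413.] 130 86.4
[242 218 284 259] [456. 258. 506. 255.] 50 176.9
[243 209 324 290] [451. 265. 552. 258.] 101 176.5
[251 170 291 212
[... 597 characters left out ...]
. 559. 367.] 115 86.3
[320 135 381 208] [453. 350. 529. 345.] 76 176.0
[320 141 365 195] [456. 347. 512. 343.] 56 175.7
[333 243 334 181] [524. 296. 486. 333.] 54 135.6
[334 206 385 220] [501. 319. 539. 340.] 44 29.4
[334 259 385 223] [536. 286. 541. 339.] 53 84.3
[351 292 399 257] [570. 274. 573. 327.] 53 86.7
[358 127 413  81] [469. 374. 472. 424.] 49 85.7
[358 128 424 211] [469. 374. 555. 368.] 87 176.1
[361 129 420  80] [471. 375. 475. 428.] 53 85.6
[364 127 407 182] [472. 378. 527. 374.] 55 175.8
[365 125 419  80] [471. 379. 475. 427.] 48 85.7
[366 131 412 190] [475. 377. 535. 372.] 60 175.7
[371 117 414  81] [470. 386. 473. 424.] 38 85.8
[410 249 439 296] [574. 338. 628. 327.] 55 168.6
```

```bash

python3 -m jog '0.04 0.045 0.2 0 0 0 -1;0 0 0.3 0 0 0 -1;0 0 0.22 0 0 0 -1;0 0 0 0 0 0 -1;0 0 0 0 0 0 -1' 60 >/dev/null; python3 st.py
python3 -m jog '0 0 0 0 0 0 1;0 0 0 0 0 0 1;0 0 0 0 0 0 1;0 0 0 0 0 0 1;0 0 0 0 0 0 1' 80 >/dev/null; python3 st.py
python3 -m jog '0 0 -0.1 0 0 0 1;0 0 -0.15 0 0 0 1;0 0 -0.15 0 0 0 1;0 0 0 0 0 0 1' >/dev/null; python3 st.py
python3 - <<'E'
from h import *
s=knobs("w22",z=110); lines(s,(200,100,440,300),45+40,50); go(512,317,275,135.5)
E
```

```text
t 53.65 p [489.8 317.1 232.7] yaw [180.    0.  135.5] F [-0.1  0.1 -0.2] M [ 0.01 -0.05  0.03] gap 85.3 g 0 j6 -17.6
t 54.27 p [489.7 317.1 232.6] yaw [180.    0.  135.5] F [-0.3 -0.7  3.2] M [0.01 0.09 0.02] gap 12.6 g 79 j6 -17.6
t 54.77 p [490.3 317.4 274.7] yaw [1.798e+02 1.000e-01 1.355e+02] F [ 0.   0.5 -2.1] M [-0.02 -0.04 -0.04] gap 12.6 g 78 j6 -17.6
dark [164. 268.] (array([439.7, 261.7]), 15.6, 11.2, np.float32(177.1))
dark [285. 343.] (array([510.9, 293.4]), 338.4, 120.2, np.float32(45.2))
dark [449. 177.] (array([503.2, 390.7]), 41.7, 20.0, np.float32(134.9))
dark [473. 102.] (array([483.9, 419.4]), 84.0, 5.3, np.float32(176.3))
[229 187 327 100] [434. 307. 439. 377.] 70 86.0
[230 179 317 100] [432. 311. 436. 373.] 63 86.4
[232 185 297 127] [435. 309. 438. 356.] 48 86.1
[233 204 301 222] [442. 301. 477. 320.] 39 29.5
[294 145 405 275] [443. 349. 545. 340.] 102 175.4
[297 268 302 213] [496. 297. 473. 324.] 35 129.9
[301 146 397 261] [446. 351. 535. 343.] 89 175.0
[312 161 397 262] [456. 349. 535. 343.] 79 175.2
[353 137 426 229] [462. 374. 530. 368.] 68 175.7
[353 138 438 245] [463. 373. 543. 367.] 81 175.7
[383 291 438 252] [545. 324. 547. 364.] 41 86.6
[422 206 429 155] [518. 376. 498. 396.] 29 134.3
now [489.9 317.2 273.5] [179.9   0.  135.5] j6 -17.6 F [ 0.2 -0.1 -2.1] gap 12.4 t 54.8
shift [-0.159  0.153 -0.014] turn [0.002 0.001 0.   ]
```

```bash

python3 -m jog '-0.17 0.14 0 0 0 0 1;0 0 0 0 0 0 1;0 0 0.2 0 0 0 1;0 0 0.18 0 0 0 1;0 0 0 0 0 0 1' >/dev/null; python3 st.py
python3 -m jog '0 0 0.025 0 0 0 1;0 0 0 0 0 0 1' >/dev/null; python3 st.py
python3 -m jog '0 0 0.015 0 0 0 1;0 0 0 0 0 0 1' >/dev/null; python3 st.py
python3 -m jog '0 0 0.01 0 0 0 1;0 0 0 0 0 0 1' >/dev/null; python3 st.py
```

```text
t 55.45 p [510.6 315.  232.4] yaw [-179.9   -0.   135.5] F [-0.4  0.  -2.5] M [-0.01  0.01 -0.03] gap 12.8 g 81 j6 -18.8
t 55.7 p [510.8 315.1 231.9] yaw [-179.9   -0.   135.5] F [-6.8 -3.2 11.8] M [-0.57  1.12  0.05] gap 12.5 g 82 j6 -18.8
t 55.95 p [510.8 315.2 231.8] yaw [-179.9   -0.   135.5] F [-12.1  -5.7  22.7] M [-1.06  2.15 -0.04] gap 12.4 g 84 j6 -18.8
t 56.2 p [510.9 315.2 231.7] yaw [-179.9   -0.   135.5] F [-14.9  -6.4  30.8] M [-1.39  2.77 -0.05] gap 12.9 g 85 j6 -18.8
```

On the floor. I'll ease off, release, retreat and check all three.

```bash

python3 -m jog '0 0 -0.04 0 0 0 1;0 0 0 0 0 0 -1;0 0 0 0 0 0 -1;0 0 0 0 0 0 -1;0 0 0 0 0 0 -1' >/dev/null; python3 st.py
python3 -m jog '0 0 -0.5 0 0 0 -1;0 0 -0.5 0 0 0 -1;0 0 -0.3 0 0 0 -1;-0.4 -0.4 -0.2 0 0 0 -1;-0.3 -0.3 -0.2 0 0 0 -1' >/dev/null
python3 -m jog '-0.5 -0.4 0 0 0 0 -1;-0.5 -0.4 0 0 0 0 -1;0 0 0 0 0 0 -1' >/dev/null; python3 st.py
python3 - <<'E'
from h import *
s=knobs("w23",z=85); lines(s,(330,0,640,220),45,45)
t=snapshot("top"); g=t["img"].max(2).astype(int)
m=np.zeros(g.shape,bool); m[183:243,175:270]=g[183:243,175:270]<45
for b in blobs(m,8): print("tray knob",rect(ray(t,b,85)))
sc=snapshot("scene"); o=cv2.imread("pics/scene0.png")[:,:,::-1]
d=(cv2.absdiff(sc["img"],o).max(2)>45); d[:110]=0
for b in blobs(d,25): print("scene changed",b.min(0),b.max(0))
E
```

```text
t 56.83 p [511.4 315.  232.9] yaw [-180.    -0.   135.5] F [-1.1  0.4 -0.2] M [-0.03  0.03  0.06] gap 83.1 g 0 j6 -18.8
t 57.83 p [527.7  88.  403.3] yaw [-1.800e+02  1.000e-01  1.352e+02] F [ 0.2  1.1 -0.2] M [0.02 0.04 0.01] gap 85.4 g 0 j6 -41.2
dark [322. 342.] (array([654.6, -39.3]), 791.8, 210.8, np.float32(45.2))
dark [253. 185.] (array([492.6,  28.4]), 100.1, 37.1, np.float32(146.8))
dark [407.  60.] (array([503.7, 224.2]), 49.0, 20.2, np.float32(135.4))
dark [482.  10.] (array([521. , 293.3]), 26.5, 17.7, np.float32(45.2))
[330  61 398 148] [455. 180. 570. 173.] 115 176.1
[330  62 390 138] [456. 180. 556. 173.] 100 176.4
[330  68 391 144] [460. 176. 561. 170.] 102 176.7
[330 117 381 165] [494. 143. 571. 147.] 77 3.3
[333  58 388 126] [455. 184. 545. 180.] 89 177.3
[333  71 395 148] [464. 176. 568. 170.] 104 176.8
[338 124 430 210] [505. 144. 651. 153.] 146 3.5
[345  40 384  91] [452. 204. 515. 200.] 63 176.6
[345  41 413 129] [453. 203. 566. 197.] 113 176.8
[348  77 386 124] [479. 183. 541. 180.] 63 177.2
[349  57 408 134] [466. 196. 566. 190.] 100 176.3
[366  74 405 124] [4
[... 765 characters left out ...]
8 106 535  36] [573. 238. 581. 339.] 101 85.8
[479  59 528  18] [559. 288. 562. 342.] 55 86.4
[495  68 579   0] [577. 294. 584. 385.] 91 86.0
[583 196 638 148] [762. 288. 755. 358.] 71 95.7
[589 202 637 219] [773. 289. 832. 318.] 66 26.5
tray knob (array([454.9, 188.5]), 75.0, 9.4, np.float32(2.2))
tray knob (array([509.1, 312.7]), 44.0, 8.9, np.float32(137.2))
tray knob (array([520.1, 394.4]), 46.6, 13.3, np.float32(129.1))
scene changed [443 201] [461 223]
scene changed [416 196] [435 217]
scene changed [389 191] [408 212]
scene changed [327 170] [374 264]
scene changed [200 151] [341 215]
scene changed [176 150] [210 178]
scene changed [326 142] [334 149]
scene changed [345 110] [398 170]
```

Clamps now read about (504,229), (511,315) and (520,399), all square. As a last check I'll compare the bowl, brush and jig surroundings with the first pictures.

```bash
python3 - <<'E'
from h import *
for n,o in(("top","top0"),("scene","scene0")):
    a=cv2.imread(f"pics/{o}.png"); b=snapshot(n)["img"][:,:,::-1].copy()
    for nm,lo,hi in(("blue",(105,120,60),(125,255,255)),("orange",(5,130,80),(18,255,255))):
        for im in(a,b):
            m=cv2.inRange(cv2.cvtColor(im,cv2.COLOR_BGR2HSV),lo,hi)
            print(n,nm,sorted([tuple(c.mean(0).round().astype(int).tolist()) for c in blobs(m>0,60)]))
E
```

```text
top blue [(155, 258), (478, 254)]
top blue [(155, 257), (480, 254)]
top orange [(16, 198), (32, 127), (272, 141)]
top orange [(17, 198), (32, 127), (266, 156), (278, 123)]
scene blue [(68, 147), (200, 154), (486, 189), (629, 154)]
scene blue [(68, 147), (200, 154), (486, 189), (629, 154)]
scene orange [(11, 50), (13, 175), (32, 214), (193, 131), (371, 256)]
scene orange [(11, 50), (14, 177), (32, 215), (193, 131), (371, 256)]
```

Bystanders are unmoved, so I'll hand in.

```bash
python3 -c "
from bench import *
print(hand_in())"
```

```text
the job is handed in; nothing more can be done
None
```

I meshed all three clamps in the jig, tightened each to its hard stop, and left them side by side, square to the tray; I put the middle one back in place after it was found shifted about 2 cm, the bowl, brush and stapler had not moved, and I handed the job in at about 58 s of the 210 s allowed.

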